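# Fetch the V-block from behind the chuck, tin and carton

### The arm

A 6-joint arm with a two-finger parallel gripper is mounted at the origin on the work surface. World frame = base frame: x ahead of the robot, y to its left, z up, the work surface at z = 0. Lengths are in m, angles in rad, forces in N, time in s.
With the tool pointing down it reaches from about 0.2 to 0.875 m from the base axis. Payload 3.4 kg.
Tool frame: the origin (TCP) lies midway between the tips of the shut fingers; the grasp point (between the pads) lies 19 mm behind it; z points along the fingers, y is the line along which they close (so a half turn about z gives the same grasp; the last joint's range is limited). The gripper opens to 94 mm and grips with 3 to 60 N. Pads are 16 mm wide; open, the fingers measure 119 mm over their backs; the gripper's body (75 mm by 177 mm) begins 78 mm behind the grasp point.
Start: joints at [-1.354, 0.276, 1.505, -0, 1.361, -0.121], TCP at [0.191, -0.543, 0.205] pointing down, gripper open.
Joint ranges: [-2.89, 2.89], [-0.75, 2.08], [0.22, 2.7], [-1.18, 4.32], [0.11, 2.71], [-2.7, 2.7]. Speed limits (rad/s): [2.57, 2.57, 3.14, 3.14, 3.14, 3.14].

### API

Orientations are given as [roll, pitch, yaw] about the fixed x, y, z axes, in that order (R = Rz(yaw) Ry(pitch) Rx(roll)).
In Python, from rig import env gives the robot as it stands.
- The arm moves only by the tool apply_moves, never from a script. Its argument "rows" is a list of rows, each an object of numbers: "wx", "wy", "wz": the turn, a rotation vector about the tool's x, y, z in units of 90 degrees (1.0 is 90 degrees); "tx", "ty", "tz": the shift along the tool's x, y, z in units of 0.25 m (1.0 is 0.25 m); "jaw": the gripper command: -1 is fully open, 1 is shut, values between are in proportion. In form: [{"wx": .., "wy": .., "wz": .., "tx": .., "ty": .., "tz": .., "jaw": ..}, ...]. A call has 1 to 20 rows; each row is the pose to reach, as a shift and turn from the pose commanded when the call began, along the tool's axes at that moment; what a row does not reach only later rows make up. A row lasts 1/10 s, in which the tool goes at most 50 mm and 8.59 degrees, less where a joint would pass 70% of its speed; a pose out of reach is approached as far as the arm can. A call with a number of a shift or a turn outside -1 to 1 is refused whole. A call with a gripper value outside its range is refused whole. The fingers move at their own pace and stop on an object; "newtons" is the grip in N (left out, the last holds). Time passes only in rows, so rows that repeat a pose let the fingers close. It gives the time, the measured TCP pose, the force, the opening and the grip force at its end, in the units of the state.
- env.observe(): the state, without advancing time (a new reading comes with each control period).
- env.read_camera(name): name is "scene" or "top"; returns a dict with "color" (480x640x3 uint8, red, green, blue), "depth" (480x640 float32, m along the optical axis (not along the pixel's ray), 0 where there is no reading), "fx", "fy", "cx", "cy" (pixels), "eye" and "rotation" of the camera in the world. Camera axes: x right, y down, z forward; pixel columns grow to the right and rows downward; lengths in m; the calibration is good to about 2 mm. A picture is of the moment at which its call begins.
- env.close_job(): hands the job in; it is judged then, once.
The state is a dict: "t": time; "joint_pos": joint angles; "joint_velocities": joint speeds; "tau": joint torques, N m; "tool_pos": TCP position; "orientation": TCP orientation; "contact_force": force on the tool from outside, world axes, zero at the start; "wrist_torque": the same for the moment, N m; "width": finger opening in m; "grip_force": force on a finger pad.
Only numpy, scipy, OpenCV 4.12 (cv2) and the standard library are available. Lean on these libraries where they do the work, as an engineer would, in place of code of your own. Each camera call takes 0.05 s, during which the arm holds its last target. There are 200 camera calls.

### The job

In the wooden tray a steel V-block stands hemmed in behind a round tin, a square carton and a drill chuck. Stand all three on the cork mat first; then, with them still there, set the V-block in the middle of the black pad of the white drilling jig, its groove running along the pad's length; and only then put the tin, the carton and the chuck back in the tray, each on the very spot where it stood at the start. Keep everything upright, and leave the chuck key and the steel collar that lie in the tray where they are.

Things in the scene. Friction and masses are not known exactly. Their poses are not given: they have to be found in the camera images.
- tin: round plain metal tin, standing, 42 mm diameter, 115 mm high, 0.18 kg; origin at the centre of its underside, z up
- carton: upright brown cardboard carton with a paper band, 42 x 42 mm square, 110 mm high, 0.22 kg; origin at the centre of its underside, z up, x and y square to its sides
- chuck: steel drill chuck standing on its nose, 118 mm high, 0.4 kg: dark ribbed body of 42 mm diameter up to 55 mm, above that a bare bright arbor of 18 to 20 mm diameter up to the top; origin at the centre of its underside, z up (along the arbor)
- vblock: low steel V-block, 60 mm long (its x), 45 mm wide (its y), 40 mm high, 0.45 kg, a V groove 16 mm deep along x in its top; origin at the centre of its underside, z up
- tray: fixed plywood tray, 160 mm (x) by 220 mm (y), its floor 10 mm above the bench, rims 22 mm above the bench on the far (+x) and both y sides, open on the side towards the robot (-x); origin under its centre. On the floor are three grey round spots at (-28, 0), (30, 58) and (30, -58) mm in its x, y: the tin, carton and chuck start one on each (within about 3 mm), in any order, with the V-block between the latter two at about (30, 0), its groove along the tray's x
- mat: fixed flat cork mat, 160 mm (x) by 220 mm (y), 3 mm thick, lying on the bench; origin under its centre
- jig: fixed drilling jig: white plate 150 x 150 mm, 12 mm thick, with a black rubber pad in its middle, 70 mm long (along x) by 56 mm (along y), whose top is 14 mm above the bench; origin under the centre of plate and pad; a red-handled toggle clamp, its top about 60 mm above the plate, stands at the +x edge from 48 mm beyond the centre onwards, within 17 mm either side of the x axis; its red handle reaches to 136 mm from the centre, at most 65 mm above the bench
- key: steel chuck key, T-shaped, about 57 mm long and 10 mm high, lying in the tray near its open side at +y; a bystander; origin at the middle of its underside
- collar: steel shaft collar, ring of 32 mm diameter, 12 mm high, lying in the tray near its open side at -y; a bystander; origin at the centre of its underside

How it is judged:
By the outcome, as a careful person would: the job done as asked, in the order asked, and still so for the second after the job is handed in, with the robot touching nothing.
It also fails if it takes over 147 s, if anything falls off the work surface, if the arm or the gripper's body presses on something with over 40 N, if the wrist force passes 120 N, or if a joint passes its speed limit or range.

## Working session

There is one attempt and no reset: what is moved stays moved. The work goes in short steps, Python scripts to look and compute and a tool call to move; the robot and the scene stay as the last step left them, time stands still between calls to the robot, and variables do not carry over. Pictures are saved under pics/ and viewed, at most 14 in all, crops included, and the job is handed in when it is done.

Besides the shell and the picture viewer there is one more tool, called after ">>>" by a JSON object that holds its "api" and its "payload", one argument or row to a line. apply_moves: Moves the arm, as the interface text tells. Its arguments: {"type":"object","properties":{"rows":{"type":"array","items":{"type":"object","properties":{"wx":{"type":"number"},"wy":{"type":"number"},"wz":{"type":"number"},"tx":{"type":"number"},"ty":{"type":"number"},"tz":{"type":"number"},"jaw":{"type":"number"}}}},"newtons":{"type":"number"}},"required":["rows"]}

```bash
mkdir -p pics; ls; cat > h.py <<'E'
import numpy as np, cv2
from rig import env
def cam(n):
    c=env.read_camera(n); return c
def save(c,f): cv2.imwrite(f,c['color'][:,:,::-1])
def pts(c):
    d=c['depth']; v,u=np.mgrid[:480,:640]
    P=np.stack([(u-c['cx'])/c['fx']*d,(v-c['cy'])/c['fy']*d,d],-1)
    W=P@np.array(c['rotation']).T+np.array(c['eye']); W[d==0]=np.nan
    return W
def ray(c,u,v,z):
    r=np.array(c['rotation'])@np.array([(u-c['cx'])/c['fx'],(v-c['cy'])/c['fy'],1]); e=np.array(c['eye'])
    return e+r*(z-e[2])/r[2]
E
python3 - <<'E'
from h import *
for n in('top','scene'):
    c=cam(n); save(c,f'pics/{n}0.png'); print(n,c['eye'],np.array(c['rotation']).round(3).tolist(),c['fx'])
print(env.observe())
E
```

```text
pics
top [ 0.41023678 -0.00199351  0.94032521] [-3.047, -0.019, -1.578] 476.0680609916011
scene [ 0.83488581 -0.61448945  0.95758949] [-2.504, 0.003, 0.5] 481.19969039264345
{'t': 0.1, 'joint_pos': array([-1.35401803e+00,  2.76516429e-01,  1.50596683e+00, -1.70494303e-06,
        1.36069768e+00, -1.21023959e-01]), 'joint_velocities': array([ 1.66668199e-03, -1.84587854e-03, -2.66740237e-03, -8.99613173e-05,
        5.76349328e-04,  1.38018128e-04]), 'tau': array([ 8.60294203e-04, -4.05456841e+01, -2.37780762e+01,  7.03499489e-02,
        2.99272325e-02, -3.86646798e-05]), 'tool_pos': array([ 0.19043807, -0.54202713,  0.2047158 ]), 'orientation': array([-3.14001578e+00, -1.90097431e-04,  3.37802466e-01]), 'contact_force': array([-0.44783552,  0.08263774, -0.09398362]), 'wrist_torque': array([ 0.00902284,  0.05781977, -0.00776921]), 'grip_force': 0.0, 'width': 0.09404984507056909}
```

```bash
cat >> h.py <<'E'
from scipy.spatial.transform import Rotation as Ro
_cam=cam
def cam(n):
    c=dict(env.read_camera(n)); c['rotation']=Ro.from_euler('xyz',c['rotation']).as_matrix(); return c
E
echo
```

```text
(no output)
```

View pics/top0.png

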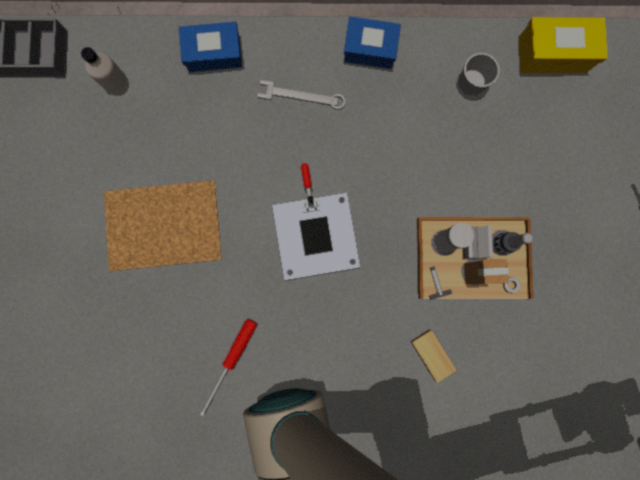

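View pics/scene0.png

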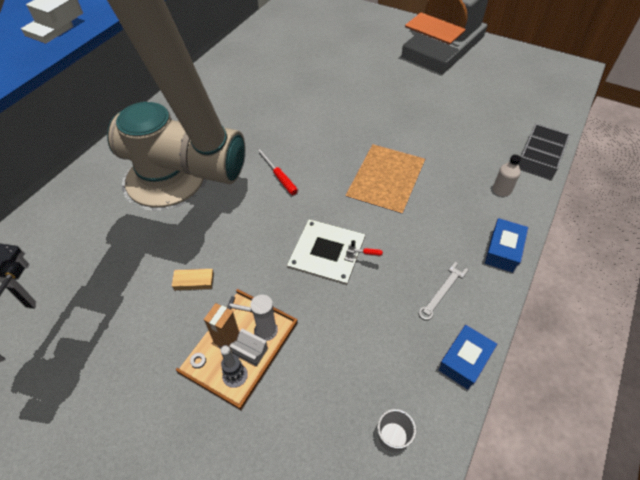

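```bash
cat > m.py <<'E'
from h import *
for n in('top','scene'):
    c=cam(n); W=pts(c); z=W[...,2]; col=c['color'].astype(int)
    print(n,'bench z',np.nanmedian(z[300:330,300:400]))
    hsv=cv2.cvtColor(c['color'],cv2.COLOR_RGB2HSV)
    def rect(name,m,zz,close=5):
        m=cv2.morphologyEx(m.astype('uint8'),cv2.MORPH_CLOSE,np.ones((close,close)))
        k,lab,st,ce=cv2.connectedComponentsWithStats(m)
        i=1+np.argmax(st[1:,4]); cs=cv2.findContours((lab==i).astype('uint8'),0,1)[0]
        p=np.array([ray(c,q[0][0],q[0][1],zz)[:2] for q in max(cs,key=len)],'float32')
        r=cv2.minAreaRect(p); print(name,np.round(r[0],4),np.round(r[1],4),round(r[2],2),st[i,4])
    sat=hsv[...,1];hue=hsv[...,0];val=hsv[...,2]
    x,y=W[...,0],W[...,1]
    reg=lambda a,b,d,e:(x>a)&(x<b)&(y>d)&(y<e)
    rect('mat',(sat>90)&(hue>8)&(hue<25)&reg(.25,.6,.1,.5),.003)
    rect('tray',(sat>60)&(hue>5)&(hue<25)&reg(.25,.6,-.5,-.15)&(z<.03),.018,25)
    rect('jig',(sat<60)&(val>130)&reg(.25,.6,-.1,.1)&(z<.03),.012,25)
    rect('pad',(val<60)&reg(.35,.5,-.06,.06)&(z<.03),.014,5)
    t=reg(.25,.6,-.5,-.15)
    for lo,hi in((.112,.14),(.04,.056)):
        k,lab,st,ce=cv2.connectedComponentsWithStats((t&(z>lo)&(z<hi)).astype('uint8'))
        for i in range(1,k):
            if st[i,4]<12: continue
            q=W[lab==i]; r=cv2.minAreaRect(q[:,:2].astype('float32'))
            print(lo,st[i,4],'z',np.median(q[:,2]).round(4),'mean',q.mean(0).round(4),'rect',np.round(r[0],4),np.round(r[1],4),round(r[2],1),'px',ce[i].round(1))
    np.save(f'pics/{n}.npy',W)
    f={'top':(410,190,140,130),'scene':(160,270,160,150)}[n]
    cv2.imwrite(f'pics/{n}crop.png',cv2.resize(c['color'][f[1]:f[1]+f[3],f[0]:f[0]+f[2],::-1],None,fx=4,fy=4,interpolation=2))
E
python3 m.py; python3 -c "
import cv2,numpy as np
a=cv2.imread('pics/topcrop.png');b=cv2.imread('pics/scenecrop.png')
a=cv2.resize(a,(400,371));b=cv2.resize(b,(400,371));cv2.imwrite('pics/c1.png',np.hstack([a,b]))"
```

```text
top bench z -0.0005039097676091675
mat [0.5326 0.2938] [0.1545 0.22  ] 5.42 8168
tray [ 0.4671 -0.319 ] [0.2246 0.1588] 89.58 8503
jig [ 0.5117 -0.0085] [0.1496 0.1496] 9.28 4947
pad [ 0.4869 -0.0123] [0.0527 0.0235] 89.71 289
0.112 530 z 0.1247 mean [ 0.4988 -0.2587  0.1243] rect [ 0.4993 -0.2597] [0.0423 0.0428] 82.1 px [460.2 235.1]
0.112 118 z 0.1268 mean [ 0.493  -0.3723  0.1251] rect [ 0.4931 -0.3736] [0.0174 0.0174] 30.6 px [525.5 238.1]
0.112 612 z 0.1197 mean [ 0.4364 -0.3179  0.1197] rect [ 0.4363 -0.3185] [0.0421 0.0431] 3.1 px [494.5 271.1]
0.04 155 z 0.0463 mean [ 0.4853 -0.3043  0.0461] rect [ 0.495 -0.304] [0.0591 0.0192] 3.2 px [471.6 246.6]
0.04 324 z 0.0471 mean [ 0.4947 -0.3328  0.0466] rect [ 0.4954 -0.3326] [0.06   0.0183] 0.6 px [486.4 241.6]
0.04 51 z 0.0483 mean [ 0.4936 -0.2454  0.0486] rect [ 0.4942 -0.2489] [0.0407 0.0173] 24.2 px [440.9 242.3]
0.04 123 z 0.0472 mean [ 0.4908 -0.3623  0.0472] rect [ 0.492  -0.3681] [0.0426 0.0288] 10.4 px [502.  243.6]
0.04 57 z 0.0484 mean [ 0.4367 -0.2986  0.0484] rect [ 0.4363 -0.2985] [0.0396 0.0021] 1.4 px [469.9 272.2
[... 409 characters left out ...]
3189] [0.0436 0.0435] 0.2 px [218.3 315.8]
0.112 94 z 0.1248 mean [ 0.4971 -0.3756  0.1233] rect [ 0.496  -0.3746] [0.0158 0.0164] 25.7 px [225.4 351.3]
0.04 66 z 0.0472 mean [ 0.513  -0.2705  0.0474] rect [ 0.51   -0.2682] [0.0409 0.019 ] 45.9 px [267.1 328.4]
0.04 101 z 0.048 mean [ 0.45   -0.3277  0.0479] rect [ 0.4493 -0.3293] [0.0578 0.0295] 46.7 px [226.2 337.2]
0.04 225 z 0.0462 mean [ 0.4976 -0.3029  0.0455] rect [ 0.4967 -0.3035] [0.0178 0.0602] 90.0 px [252.4 338.1]
0.04 201 z 0.0463 mean [ 0.4981 -0.3348  0.0458] rect [ 0.4973 -0.3328] [0.0175 0.0604] 88.5 px [243.9 350.9]
0.04 112 z 0.0455 mean [ 0.5059 -0.3808  0.0466] rect [ 0.5019 -0.3773] [0.0416 0.028 ] 63.9 px [233.9 371.7]
```

View pics/c1.png

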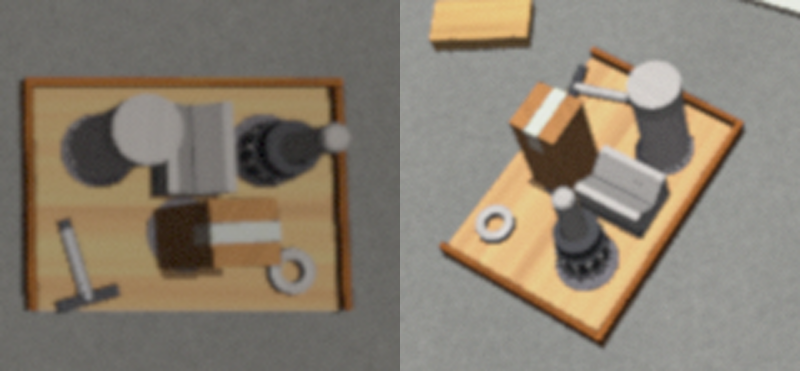

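```bash
cat > mv.py <<'E'
# usage: mv.py x,y,z,yawdeg ...   -> tool-frame shifts from the present pose
import sys; from h import *
s=env.observe(); p=s['tool_pos']; R=Ro.from_euler('xyz',s['orientation'])
print('t',s['t'],'pos',p.round(4),'rpy',np.degrees(s['orientation']).round(2),'w',s['width'].round(4),'F',s['contact_force'].round(1),'j6',s['joint_pos'].round(2))
for a in sys.argv[1:]:
    x,y,z,w=map(float,a.split(','))
    d=R.inv().apply(np.array([x,y,z])-p)/.25
    q=(R.inv()*Ro.from_euler('xyz',[np.pi,0,np.radians(w)])).as_rotvec()/(np.pi/2)
    print(a,'t',d.round(3),'w',q.round(3),'rows',np.ceil(np.linalg.norm(d)*5))
E
python3 - <<'E'
from h import *
for n in('top','scene'):
    c=cam(n); W=pts(c);x,y,z=np.moveaxis(W,-1,0)
    g=c['color'].max(2)
    for name,m,zz in(('pad',(g<70)&(x>.46)&(x<.56)&(y>-.05)&(y<.035)&(z<.025),.014),('jig',(g>90)&(x>.40)&(x<.62)&(y>-.12)&(y<.11)&(z<.03)&(z>.006),.012)):
        k,lab,st,ce=cv2.connectedComponentsWithStats(m.astype('uint8')); i=1+np.argmax(st[1:,4])
        q=cv2.findContours((lab==i).astype('uint8'),0,1)[0]; q=max(q,key=len)
        P=np.array([ray(c,a[0][0],a[0][1],zz)[:2] for a in q],'float32'); print(n,name,cv2.minAreaRect(P),st[i])
E
python3 mv.py .4375,-.3187,.205,0 .4375,-.3187,.07,0
```

```text
top pad ((0.5113745927810669, -0.00871560350060463), (0.06668077409267426, 0.052702657878398895), 9.315963745117188) [300 217  32  38 909]
top jig ((0.5112956762313843, -0.008427850902080536), (0.14980466663837433, 0.1497422158718109), 9.310404777526855) [ 272  193   88   87 4698]
scene pad ((0.5127840638160706, -0.00876372866332531), (0.06425216048955917, 0.05033072829246521), 9.313851356506348) [311 238  32  23 448]
scene jig ((0.5141420364379883, -0.010801084339618683), (0.15002447366714478, 0.153199702501297), 9.357671737670898) [ 287  220   78   64 2491]Traceback (most recent call last):
  File "mv.py", line 4, in <module>
    print('t',s['t'],'pos',p.round(4),'rpy',np.degrees(s['orientation']).round(2),'w',s['width'].round(4),'F',s['contact_force'].round(1),'j6',s['joint_pos'].round(2))
                                                                                      ^^^^^^^^^^^^^^^^
AttributeError: 'float' object has no attribute 'round'
```

The top view shows the carton on the front spot, the tin at (460,235), the chuck at (525,238) and the V-block at about (480,243). In the same view the jig is at (316,236), yaw 9.3°, and the mat is at (162,225). The scene view agrees with all of this.

```bash
sed -i "s/s\['width'\].round(4)/round(s['width'],4)/" mv.py; python3 mv.py .4375,-.3187,.205,0 .4375,-.3187,.07,0
```

```text
t 0.3 pos [ 0.1905 -0.5424  0.2052] rpy [-179.97   -0.     19.36] w 0.0938 F [0.1 0.1 0.4] j6 [-1.35  0.28  1.51  0.    1.36 -0.12]
.4375,-.3187,.205,0 t [ 1.229e+00 -5.170e-01  1.000e-03] w [-0.     0.     0.215] rows 7.0
.4375,-.3187,.07,0 t [ 1.228 -0.516  0.541] w [-0.     0.     0.215] rows 8.0
```

>>> {"api": "apply_moves", "payload": {
  "rows": [
    {"tx":0.9,"ty":-0.38,"wz":0.215,"jaw":-1},
    {"tx":0.9,"ty":-0.38,"wz":0.215,"jaw":-1},
    {"tx":0.9,"ty":-0.38,"wz":0.215,"jaw":-1},
    {"tx":0.9,"ty":-0.38,"wz":0.215,"jaw":-1},
    {"tx":0.9,"ty":-0.38,"wz":0.215,"jaw":-1},
    {"tx":0.9,"ty":-0.38,"wz":0.215,"jaw":-1},
    {"tx":0.9,"ty":-0.38,"wz":0.215,"jaw":-1}
  ]
}}

```text
$.rows[0]: bad value
```

```bash
python3 mv.py .4375,-.3187,.205,0 .4375,-.3187,.07,0
```

```text
t 0.3 pos [ 0.1905 -0.5424  0.2052] rpy [-179.97   -0.     19.36] w 0.0938 F [0.1 0.1 0.4] j6 [-1.35  0.28  1.51  0.    1.36 -0.12]
.4375,-.3187,.205,0 t [ 1.229e+00 -5.170e-01  1.000e-03] w [-0.     0.     0.215] rows 7.0
.4375,-.3187,.07,0 t [ 1.228 -0.516  0.541] w [-0.     0.     0.215] rows 8.0
```

Probably every row must carry all seven fields.

>>> {"api": "apply_moves", "payload": {
  "rows": [
    {"wx":0,"wy":0,"wz":0.215,"tx":0.9,"ty":-0.38,"tz":0,"jaw":-1},
    {"wx":0,"wy":0,"wz":0.215,"tx":0.9,"ty":-0.38,"tz":0,"jaw":-1},
    {"wx":0,"wy":0,"wz":0.215,"tx":0.9,"ty":-0.38,"tz":0,"jaw":-1},
    {"wx":0,"wy":0,"wz":0.215,"tx":0.9,"ty":-0.38,"tz":0,"jaw":-1},
    {"wx":0,"wy":0,"wz":0.215,"tx":0.9,"ty":-0.38,"tz":0,"jaw":-1},
    {"wx":0,"wy":0,"wz":0.215,"tx":0.9,"ty":-0.38,"tz":0,"jaw":-1},
    {"wx":0,"wy":0,"wz":0.215,"tx":0.9,"ty":-0.38,"tz":0,"jaw":-1}
  ],
  "newtons": 20
}}

```text
t: 1.0
tool_pos: [0.3719, -0.3776, 0.2055]
orientation: [3.141, 0.0, 0.003]
contact_force: [0.1, 0.3, 1.2]
width: 0.094
grip_force: 0.0
```

```bash
python3 mv.py .4375,-.3187,.205,0 .4375,-.3187,.07,0
```

```text
t 1.0 pos [ 0.3719 -0.3776  0.2055] rpy [1.7996e+02 3.0000e-02 1.8000e-01] w 0.094 F [0.1 0.3 1.2] j6 [-0.92  0.21  1.6  -0.    1.33  0.64]
.4375,-.3187,.205,0 t [ 0.263 -0.235  0.002] w [0.    0.    0.002] rows 2.0
.4375,-.3187,.07,0 t [ 0.263 -0.235  0.542] w [0.    0.    0.002] rows 4.0
```

>>> {"api": "apply_moves", "payload": {
  "rows": [
    {"wx":0,"wy":0,"wz":0,"tx":0.262,"ty":-0.236,"tz":0,"jaw":-1},
    {"wx":0,"wy":0,"wz":0,"tx":0.262,"ty":-0.236,"tz":0,"jaw":-1},
    {"wx":0,"wy":0,"wz":0,"tx":0.262,"ty":-0.236,"tz":0,"jaw":-1},
    {"wx":0,"wy":0,"wz":0,"tx":0.262,"ty":-0.236,"tz":0.15,"jaw":-1},
    {"wx":0,"wy":0,"wz":0,"tx":0.262,"ty":-0.236,"tz":0.3,"jaw":-1}
  ]
}}

```text
t: 1.5
tool_pos: [0.4366, -0.3219, 0.1307]
orientation: [3.138, -0.002, -0.001]
contact_force: [0.7, 0.3, -0.9]
width: 0.0941
grip_force: 0.0
```

```bash
python3 mv.py .4375,-.3187,.07,0; python3 - <<'E'
from h import *
c=cam('scene'); d=cam('top'); save(c,'pics/a.png')
a=c['color'][220:420,120:340,::-1]; b=d['color'][180:320,400:554,::-1]
cv2.imwrite('pics/c2.png',np.hstack([cv2.resize(a,(400,364)),cv2.resize(b,(400,364))]))
E
```

```text
t 1.5 pos [ 0.4366 -0.3219  0.1307] rpy [ 1.7978e+02 -1.2000e-01 -6.0000e-02] w 0.0941 F [ 0.7  0.3 -0.9] j6 [-0.76  0.28  1.7  -0.    1.16  0.81]
.4375,-.3187,.07,0 t [ 0.003 -0.014  0.243] w [ 0.002 -0.001 -0.001] rows 2.0
```

View pics/c2.png

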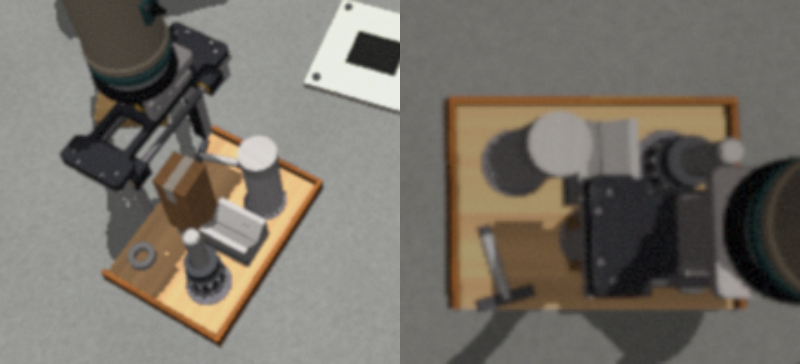

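The scene view shows the open fingers either side of the carton along y, clear of the tin and chuck. I'll go down and grip.

>>> {"api": "apply_moves", "payload": {
  "rows": [
    {"wx":0,"wy":0,"wz":0,"tx":0,"ty":-0.003,"tz":0.1,"jaw":-1},
    {"wx":0,"wy":0,"wz":0,"tx":0,"ty":-0.003,"tz":0.2,"jaw":-1},
    {"wx":0,"wy":0,"wz":0,"tx":0,"ty":-0.003,"tz":0.24,"jaw":-1},
    {"wx":0,"wy":0,"wz":0,"tx":0,"ty":-0.003,"tz":0.24,"jaw":-1},
    {"wx":0,"wy":0,"wz":0,"tx":0,"ty":-0.003,"tz":0.24,"jaw":-1}
  ]
}}

```text
t: 2.1
tool_pos: [0.4374, -0.3199, 0.0718]
orientation: [3.14, -0.002, -0.001]
contact_force: [0.4, -0.1, -1.4]
width: 0.0941
grip_force: 0.0
```

```bash
python3 mv.py .4375,-.3187,.07,0
```

```text
t 2.1 pos [ 0.4374 -0.3199  0.0718] rpy [ 1.799e+02 -9.000e-02 -4.000e-02] w 0.0941 F [ 0.4 -0.1 -1.4] j6 [-0.76  0.34  1.78 -0.    1.03  0.81]
.4375,-.3187,.07,0 t [ 0.001 -0.005  0.007] w [ 0.001 -0.001 -0.   ] rows 1.0
```

>>> {"api": "apply_moves", "payload": {
  "rows": [
    {"wx":0,"wy":0,"wz":0,"tx":0,"ty":-0.004,"tz":0.004,"jaw":-0.5},
    {"wx":0,"wy":0,"wz":0,"tx":0,"ty":-0.004,"tz":0.004,"jaw":0},
    {"wx":0,"wy":0,"wz":0,"tx":0,"ty":-0.004,"tz":0.004,"jaw":0.1},
    {"wx":0,"wy":0,"wz":0,"tx":0,"ty":-0.004,"tz":0.004,"jaw":0.2},
    {"wx":0,"wy":0,"wz":0,"tx":0,"ty":-0.004,"tz":0.004,"jaw":0.3},
    {"wx":0,"wy":0,"wz":0,"tx":0,"ty":-0.004,"tz":0.004,"jaw":0.5},
    {"wx":0,"wy":0,"wz":0,"tx":0,"ty":-0.004,"tz":0.004,"jaw":1},
    {"wx":0,"wy":0,"wz":0,"tx":0,"ty":-0.004,"tz":0.004,"jaw":1},
    {"wx":0,"wy":0,"wz":0,"tx":0,"ty":-0.004,"tz":0.004,"jaw":1}
  ],
  "newtons": 20
}}

```text
t: 3.0
tool_pos: [0.437, -0.3178, 0.0695]
orientation: [3.141, -0.0, 0.0]
contact_force: [0.4, -0.1, -0.1]
width: 0.042
grip_force: 19.9
```

```bash
python3 mv.py .4375,-.3187,.23,0 .49,.36,.23,0
```

```text
t 3.0 pos [ 0.437  -0.3178  0.0695] rpy [ 1.7998e+02 -1.0000e-02  1.0000e-02] w 0.042 F [ 0.4 -0.1 -0.1] j6 [-0.76  0.34  1.78 -0.    1.02  0.81]
.4375,-.3187,.23,0 t [ 0.002  0.004 -0.642] w [ 0. -0.  0.] rows 4.0
.49,.36,.23,0 t [ 0.213 -2.711 -0.643] w [ 0. -0.  0.] rows 14.0
```

>>> {"api": "apply_moves", "payload": {
  "rows": [
    {"wx":0,"wy":0,"wz":0,"tx":0,"ty":0,"tz":-0.05,"jaw":1},
    {"wx":0,"wy":0,"wz":0,"tx":0,"ty":0,"tz":-0.15,"jaw":1},
    {"wx":0,"wy":0,"wz":0,"tx":0,"ty":0,"tz":-0.3,"jaw":1},
    {"wx":0,"wy":0,"wz":0,"tx":0,"ty":0,"tz":-0.45,"jaw":1},
    {"wx":0,"wy":0,"wz":0,"tx":0,"ty":0,"tz":-0.6,"jaw":1},
    {"wx":0,"wy":0,"wz":0,"tx":0.02,"ty":-0.1,"tz":-0.64,"jaw":1},
    {"wx":0,"wy":0,"wz":0,"tx":0.04,"ty":-0.25,"tz":-0.64,"jaw":1},
    {"wx":0,"wy":0,"wz":0,"tx":0.06,"ty":-0.4,"tz":-0.64,"jaw":1},
    {"wx":0,"wy":0,"wz":0,"tx":0.08,"ty":-0.55,"tz":-0.64,"jaw":1},
    {"wx":0,"wy":0,"wz":0,"tx":0.1,"ty":-0.7,"tz":-0.64,"jaw":1},
    {"wx":0,"wy":0,"wz":0,"tx":0.12,"ty":-0.85,"tz":-0.64,"jaw":1},
    {"wx":0,"wy":0,"wz":0,"tx":0.14,"ty":-1.0,"tz":-0.64,"jaw":1}
  ]
}}

```text
t: 4.2
tool_pos: [0.4713, -0.0658, 0.2299]
orientation: [-3.141, 0.0, -0.0]
contact_force: [0.5, -0.4, -2.5]
width: 0.042
grip_force: 19.8
```

>>> {"api": "apply_moves", "payload": {
  "rows": [
    {"wx":0,"wy":0,"wz":0,"tx":0.01,"ty":-0.15,"tz":0,"jaw":1},
    {"wx":0,"wy":0,"wz":0,"tx":0.02,"ty":-0.3,"tz":0,"jaw":1},
    {"wx":0,"wy":0,"wz":0,"tx":0.03,"ty":-0.45,"tz":0,"jaw":1},
    {"wx":0,"wy":0,"wz":0,"tx":0.04,"ty":-0.6,"tz":0,"jaw":1},
    {"wx":0,"wy":0,"wz":0,"tx":0.05,"ty":-0.8,"tz":0,"jaw":1},
    {"wx":0,"wy":0,"wz":0,"tx":0.06,"ty":-1.0,"tz":0,"jaw":1}
  ]
}}

```text
t: 4.8
tool_pos: [0.4862, 0.1839, 0.2299]
orientation: [3.141, 0.0, -0.001]
contact_force: [2.6, 0.1, -2.4]
width: 0.0424
grip_force: 19.8
```

>>> {"api": "apply_moves", "payload": {
  "rows": [
    {"wx":0,"wy":0,"wz":0,"tx":0.01,"ty":-0.15,"tz":0,"jaw":1},
    {"wx":0,"wy":0,"wz":0,"tx":0.01,"ty":-0.3,"tz":0,"jaw":1},
    {"wx":0,"wy":0,"wz":0,"tx":0.01,"ty":-0.45,"tz":0,"jaw":1},
    {"wx":0,"wy":0,"wz":0,"tx":0.01,"ty":-0.6,"tz":0,"jaw":1},
    {"wx":0,"wy":0,"wz":0,"tx":0.01,"ty":-0.7,"tz":0,"jaw":1},
    {"wx":0,"wy":0,"wz":0,"tx":0.01,"ty":-0.71,"tz":0,"jaw":1},
    {"wx":0,"wy":0,"wz":0,"tx":0.01,"ty":-0.71,"tz":0.3,"jaw":1}
  ]
}}

```text
t: 5.5
tool_pos: [0.4938, 0.3632, 0.1858]
orientation: [-3.134, -0.014, 0.002]
contact_force: [1.4, 1.0, -3.0]
width: 0.0424
grip_force: 19.8
```

```bash
python3 mv.py .49,.36,.064,0
```

```text
t 5.5 pos [0.4938 0.3632 0.1858] rpy [-1.7957e+02 -8.0000e-01  1.0000e-01] w 0.0424 F [ 1.4  1.  -3. ] j6 [ 0.52  0.33  1.47 -0.    1.32  2.09]
.49,.36,.064,0 t [-0.022  0.016  0.487] w [-0.005 -0.009  0.001] rows 3.0
```

>>> {"api": "apply_moves", "payload": {
  "rows": [
    {"wx":0,"wy":0,"wz":0,"tx":0,"ty":0,"tz":0.13,"jaw":1},
    {"wx":0,"wy":0,"wz":0,"tx":0,"ty":0,"tz":0.26,"jaw":1},
    {"wx":0,"wy":0,"wz":0,"tx":0,"ty":0,"tz":0.36,"jaw":1},
    {"wx":0,"wy":0,"wz":0,"tx":0,"ty":0,"tz":0.4,"jaw":1},
    {"wx":0,"wy":0,"wz":0,"tx":0,"ty":0,"tz":0.4,"jaw":1},
    {"wx":0,"wy":0,"wz":0,"tx":0,"ty":0,"tz":0.4,"jaw":1}
  ]
}}

```text
t: 6.1
tool_pos: [0.4902, 0.3599, 0.0807]
orientation: [-3.141, -0.002, -0.0]
contact_force: [-0.0, 0.3, -2.3]
width: 0.0425
grip_force: 19.8
```

```bash
python3 mv.py .49,.36,.064,0
```

```text
t 6.1 pos [0.4902 0.3599 0.0807] rpy [-1.7996e+02 -1.0000e-01 -2.0000e-02] w 0.0425 F [-0.   0.3 -2.3] j6 [ 0.52  0.41  1.62 -0.    1.11  2.09]
.49,.36,.064,0 t [-0.001 -0.     0.067] w [-0.    -0.001 -0.   ] rows 1.0
```

>>> {"api": "apply_moves", "payload": {
  "rows": [
    {"wx":0,"wy":0,"wz":0,"tx":0,"ty":0,"tz":0.05,"jaw":1},
    {"wx":0,"wy":0,"wz":0,"tx":0,"ty":0,"tz":0.068,"jaw":1},
    {"wx":0,"wy":0,"wz":0,"tx":0,"ty":0,"tz":0.07,"jaw":1},
    {"wx":0,"wy":0,"wz":0,"tx":0,"ty":0,"tz":0.07,"jaw":1},
    {"wx":0,"wy":0,"wz":0,"tx":0,"ty":0,"tz":0.07,"jaw":-0.2},
    {"wx":0,"wy":0,"wz":0,"tx":0,"ty":0,"tz":0.07,"jaw":-0.6},
    {"wx":0,"wy":0,"wz":0,"tx":0,"ty":0,"tz":0.07,"jaw":-1},
    {"wx":0,"wy":0,"wz":0,"tx":0,"ty":0,"tz":0.07,"jaw":-1},
    {"wx":0,"wy":0,"wz":0,"tx":0,"ty":0,"tz":-0.05,"jaw":-1},
    {"wx":0,"wy":0,"wz":0,"tx":0,"ty":0,"tz":-0.2,"jaw":-1},
    {"wx":0,"wy":0,"wz":0,"tx":0,"ty":0,"tz":-0.35,"jaw":-1},
    {"wx":0,"wy":0,"wz":0,"tx":0,"ty":0,"tz":-0.5,"jaw":-1}
  ]
}}

```text
t: 7.3
tool_pos: [0.4891, 0.3598, 0.2059]
orientation: [3.142, 0.0, 0.0]
contact_force: [0.4, 0.4, -0.5]
width: 0.0936
grip_force: 0.0
```

```bash
python3 mv.py .5002,-.2596,.205,0
```

```text
t 7.3 pos [0.4891 0.3598 0.2059] rpy [180.   0.   0.] w 0.0936 F [ 0.4  0.4 -0.5] j6 [ 0.52  0.32  1.43 -0.    1.38  2.09]
.5002,-.2596,.205,0 t [0.044 2.477 0.003] w [0. 0. 0.] rows 13.0
```

>>> {"api": "apply_moves", "payload": {
  "rows": [
    {"wx":0,"wy":0,"wz":0,"tx":0,"ty":0.2,"tz":0,"jaw":-1},
    {"wx":0,"wy":0,"wz":0,"tx":0,"ty":0.4,"tz":0,"jaw":-1},
    {"wx":0,"wy":0,"wz":0,"tx":0,"ty":0.6,"tz":0,"jaw":-1},
    {"wx":0,"wy":0,"wz":0,"tx":0,"ty":0.8,"tz":0,"jaw":-1},
    {"wx":0,"wy":0,"wz":0,"tx":0,"ty":1.0,"tz":0,"jaw":-1}
  ]
}}

```text
t: 7.8
tool_pos: [0.489, 0.1081, 0.2047]
orientation: [3.142, -0.001, 0.001]
contact_force: [0.7, 0.2, 0.7]
width: 0.0939
grip_force: 0.0
```

>>> {"api": "apply_moves", "payload": {
  "rows": [
    {"wx":0,"wy":0,"wz":0,"tx":0,"ty":0.2,"tz":0,"jaw":-1},
    {"wx":0,"wy":0,"wz":0,"tx":0.01,"ty":0.4,"tz":0,"jaw":-1},
    {"wx":0,"wy":0,"wz":0,"tx":0.02,"ty":0.6,"tz":0,"jaw":-1},
    {"wx":0,"wy":0,"wz":0,"tx":0.03,"ty":0.8,"tz":0,"jaw":-1},
    {"wx":0,"wy":0,"wz":0,"tx":0.044,"ty":1.0,"tz":0,"jaw":-1}
  ]
}}

```text
t: 8.3
tool_pos: [0.5, -0.1418, 0.2048]
orientation: [3.141, -0.001, -0.0]
contact_force: [0.5, 0.9, -0.2]
width: 0.0937
grip_force: 0.0
```

>>> {"api": "apply_moves", "payload": {
  "rows": [
    {"wx":0,"wy":0,"wz":0,"tx":0,"ty":0.2,"tz":0,"jaw":-1},
    {"wx":0,"wy":0,"wz":0,"tx":0,"ty":0.4,"tz":0,"jaw":-1},
    {"wx":0,"wy":0,"wz":0,"tx":0,"ty":0.477,"tz":0,"jaw":-1},
    {"wx":0,"wy":0,"wz":0,"tx":0,"ty":0.477,"tz":0,"jaw":-1},
    {"wx":0,"wy":0,"wz":0,"tx":0,"ty":0.477,"tz":0.1,"jaw":-1},
    {"wx":0,"wy":0,"wz":0,"tx":0,"ty":0.477,"tz":0.2,"jaw":-1},
    {"wx":0,"wy":0,"wz":0,"tx":0,"ty":0.477,"tz":0.2,"jaw":-1},
    {"wx":0,"wy":0,"wz":0,"tx":0,"ty":0.477,"tz":0.2,"jaw":-1}
  ]
}}

```text
t: 9.1
tool_pos: [0.5004, -0.2576, 0.1548]
orientation: [-3.141, 0.0, 0.002]
contact_force: [0.3, -0.8, 0.1]
width: 0.094
grip_force: 0.0
```

```bash
python3 mv.py .5002,-.2596,.07,0
```

```text
t 9.1 pos [ 0.5004 -0.2576  0.1548] rpy [-1.7995e+02  2.0000e-02  9.0000e-02] w 0.094 F [ 0.3 -0.8  0.1] j6 [-0.6   0.29  1.61  0.    1.24  0.97]
.5002,-.2596,.07,0 t [-0.001  0.008  0.339] w [-0.001  0.     0.001] rows 2.0
```

>>> {"api": "apply_moves", "payload": {
  "rows": [
    {"wx":0,"wy":0,"wz":0,"tx":0,"ty":0.007,"tz":0.1,"jaw":-1},
    {"wx":0,"wy":0,"wz":0,"tx":0,"ty":0.007,"tz":0.22,"jaw":-1},
    {"wx":0,"wy":0,"wz":0,"tx":0,"ty":0.007,"tz":0.32,"jaw":-1},
    {"wx":0,"wy":0,"wz":0,"tx":0,"ty":0.007,"tz":0.34,"jaw":-1},
    {"wx":0,"wy":0,"wz":0,"tx":0,"ty":0.007,"tz":0.34,"jaw":-1},
    {"wx":0,"wy":0,"wz":0,"tx":0,"ty":0.007,"tz":0.34,"jaw":-0.5},
    {"wx":0,"wy":0,"wz":0,"tx":0,"ty":0.007,"tz":0.34,"jaw":0},
    {"wx":0,"wy":0,"wz":0,"tx":0,"ty":0.007,"tz":0.34,"jaw":0.1},
    {"wx":0,"wy":0,"wz":0,"tx":0,"ty":0.007,"tz":0.34,"jaw":0.2},
    {"wx":0,"wy":0,"wz":0,"tx":0,"ty":0.007,"tz":0.34,"jaw":0.5},
    {"wx":0,"wy":0,"wz":0,"tx":0,"ty":0.007,"tz":0.34,"jaw":1},
    {"wx":0,"wy":0,"wz":0,"tx":0,"ty":0.007,"tz":0.34,"jaw":1},
    {"wx":0,"wy":0,"wz":0,"tx":0,"ty":0.007,"tz":0.34,"jaw":1}
  ],
  "newtons": 20
}}

```text
t: 10.4
tool_pos: [0.5003, -0.2608, 0.0695]
orientation: [-3.141, 0.0, -0.0]
contact_force: [0.4, -0.1, -0.3]
width: 0.042
grip_force: 20.0
```

```bash
python3 mv.py .5002,-.2596,.23,0 .58,.295,.23,0
```

```text
t 10.4 pos [ 0.5003 -0.2608  0.0695] rpy [-179.99    0.     -0.  ] w 0.042 F [ 0.4 -0.1 -0.3] j6 [-0.6   0.37  1.73  0.    1.04  0.97]
.5002,-.2596,.23,0 t [-0.001 -0.005 -0.642] w [-0.  0. -0.] rows 4.0
.58,.295,.23,0 t [ 0.319 -2.223 -0.641] w [-0.  0. -0.] rows 12.0
```

>>> {"api": "apply_moves", "payload": {
  "rows": [
    {"wx":0,"wy":0,"wz":0,"tx":0,"ty":0,"tz":-0.05,"jaw":1},
    {"wx":0,"wy":0,"wz":0,"tx":0,"ty":0,"tz":-0.15,"jaw":1},
    {"wx":0,"wy":0,"wz":0,"tx":0,"ty":0,"tz":-0.3,"jaw":1},
    {"wx":0,"wy":0,"wz":0,"tx":0,"ty":0,"tz":-0.45,"jaw":1},
    {"wx":0,"wy":0,"wz":0,"tx":0,"ty":0,"tz":-0.6,"jaw":1},
    {"wx":0,"wy":0,"wz":0,"tx":0.02,"ty":-0.1,"tz":-0.64,"jaw":1},
    {"wx":0,"wy":0,"wz":0,"tx":0.04,"ty":-0.25,"tz":-0.64,"jaw":1},
    {"wx":0,"wy":0,"wz":0,"tx":0.06,"ty":-0.4,"tz":-0.64,"jaw":1},
    {"wx":0,"wy":0,"wz":0,"tx":0.08,"ty":-0.55,"tz":-0.64,"jaw":1},
    {"wx":0,"wy":0,"wz":0,"tx":0.1,"ty":-0.7,"tz":-0.64,"jaw":1},
    {"wx":0,"wy":0,"wz":0,"tx":0.13,"ty":-0.85,"tz":-0.64,"jaw":1},
    {"wx":0,"wy":0,"wz":0,"tx":0.15,"ty":-1.0,"tz":-0.64,"jaw":1}
  ]
}}

```text
t: 11.6
tool_pos: [0.5379, -0.0095, 0.2302]
orientation: [3.141, -0.001, -0.0]
contact_force: [-0.2, -0.5, -2.2]
width: 0.0416
grip_force: 20.0
```

>>> {"api": "apply_moves", "payload": {
  "rows": [
    {"wx":0,"wy":0,"wz":0,"tx":0.03,"ty":-0.15,"tz":0,"jaw":1},
    {"wx":0,"wy":0,"wz":0,"tx":0.06,"ty":-0.3,"tz":0,"jaw":1},
    {"wx":0,"wy":0,"wz":0,"tx":0.09,"ty":-0.45,"tz":0,"jaw":1},
    {"wx":0,"wy":0,"wz":0,"tx":0.12,"ty":-0.6,"tz":0,"jaw":1},
    {"wx":0,"wy":0,"wz":0,"tx":0.15,"ty":-0.8,"tz":0,"jaw":1},
    {"wx":0,"wy":0,"wz":0,"tx":0.168,"ty":-0.95,"tz":0,"jaw":1}
  ]
}}

```text
t: 12.2
tool_pos: [0.5799, 0.2291, 0.23]
orientation: [-3.141, -0.001, 0.001]
contact_force: [1.1, -0.5, -1.6]
width: 0.0419
grip_force: 20.0
```

>>> {"api": "apply_moves", "payload": {
  "rows": [
    {"wx":0,"wy":0,"wz":0,"tx":0,"ty":-0.12,"tz":0,"jaw":1},
    {"wx":0,"wy":0,"wz":0,"tx":0,"ty":-0.22,"tz":0,"jaw":1},
    {"wx":0,"wy":0,"wz":0,"tx":0,"ty":-0.275,"tz":0,"jaw":1},
    {"wx":0,"wy":0,"wz":0,"tx":0,"ty":-0.275,"tz":0.1,"jaw":1},
    {"wx":0,"wy":0,"wz":0,"tx":0,"ty":-0.275,"tz":0.25,"jaw":1},
    {"wx":0,"wy":0,"wz":0,"tx":0,"ty":-0.275,"tz":0.4,"jaw":1},
    {"wx":0,"wy":0,"wz":0,"tx":0,"ty":-0.275,"tz":0.55,"jaw":1},
    {"wx":0,"wy":0,"wz":0,"tx":0,"ty":-0.275,"tz":0.6,"jaw":1},
    {"wx":0,"wy":0,"wz":0,"tx":0,"ty":-0.275,"tz":0.6,"jaw":1},
    {"wx":0,"wy":0,"wz":0,"tx":0,"ty":-0.275,"tz":0.6,"jaw":1}
  ]
}}

```text
t: 13.2
tool_pos: [0.5812, 0.2955, 0.0811]
orientation: [-3.141, -0.003, -0.0]
contact_force: [0.0, 0.3, -0.4]
width: 0.0417
grip_force: 20.0
```

```bash
python3 mv.py .58,.295,.0635,0
```

```text
t 13.2 pos [0.5812 0.2955 0.0811] rpy [-1.7996e+02 -1.5000e-01 -2.0000e-02] w 0.0417 F [ 0.   0.3 -0.4] j6 [ 0.36  0.47  1.52 -0.    1.15  1.94]
.58,.295,.0635,0 t [-0.005  0.002  0.07 ] w [-0.    -0.002 -0.   ] rows 1.0
```

>>> {"api": "apply_moves", "payload": {
  "rows": [
    {"wx":0,"wy":0,"wz":0,"tx":0,"ty":0,"tz":0.05,"jaw":1},
    {"wx":0,"wy":0,"wz":0,"tx":0,"ty":0,"tz":0.068,"jaw":1},
    {"wx":0,"wy":0,"wz":0,"tx":0,"ty":0,"tz":0.07,"jaw":1},
    {"wx":0,"wy":0,"wz":0,"tx":0,"ty":0,"tz":0.071,"jaw":1},
    {"wx":0,"wy":0,"wz":0,"tx":0,"ty":0,"tz":0.071,"jaw":-0.2},
    {"wx":0,"wy":0,"wz":0,"tx":0,"ty":0,"tz":0.071,"jaw":-0.6},
    {"wx":0,"wy":0,"wz":0,"tx":0,"ty":0,"tz":0.071,"jaw":-1},
    {"wx":0,"wy":0,"wz":0,"tx":0,"ty":0,"tz":0.071,"jaw":-1},
    {"wx":0,"wy":0,"wz":0,"tx":0,"ty":0,"tz":-0.05,"jaw":-1},
    {"wx":0,"wy":0,"wz":0,"tx":0,"ty":0,"tz":-0.2,"jaw":-1},
    {"wx":0,"wy":0,"wz":0,"tx":0,"ty":0,"tz":-0.35,"jaw":-1},
    {"wx":0,"wy":0,"wz":0,"tx":0,"ty":0,"tz":-0.5,"jaw":-1}
  ]
}}

```text
t: 14.4
tool_pos: [0.5795, 0.2953, 0.2058]
orientation: [3.141, 0.0, 0.0]
contact_force: [0.2, 1.0, -0.3]
width: 0.0936
grip_force: 0.0
```

```bash
python3 mv.py .4946,-.374,.205,0; python3 - <<'E'
from h import *
c=cam('scene'); d=cam('top')
b=d['color'][160:320,50:250,::-1]; a=c['color'][110:290,300:500,::-1]
cv2.imwrite('pics/c3.png',np.hstack([cv2.resize(a,(400,360)),cv2.resize(b,(400,360))]))
E
```

```text
t 14.4 pos [0.5795 0.2953 0.2058] rpy [1.7999e+02 2.0000e-02 0.0000e+00] w 0.0936 F [ 0.2  1.  -0.3] j6 [ 0.36  0.39  1.33 -0.    1.42  1.94]
.4946,-.374,.205,0 t [-0.34   2.677  0.003] w [0. 0. 0.] rows 14.0
```

View pics/c3.png

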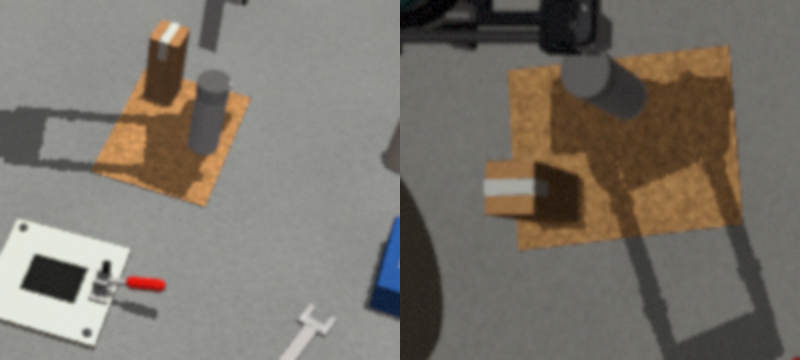

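The carton and the tin both stand upright on the mat. Next is the chuck, gripped by its arbor.

>>> {"api": "apply_moves", "payload": {
  "rows": [
    {"wx":0,"wy":0,"wz":0,"tx":0,"ty":0.18,"tz":0,"jaw":-1},
    {"wx":0,"wy":0,"wz":0,"tx":-0.05,"ty":0.37,"tz":0,"jaw":-1},
    {"wx":0,"wy":0,"wz":0,"tx":-0.1,"ty":0.56,"tz":0,"jaw":-1},
    {"wx":0,"wy":0,"wz":0,"tx":-0.14,"ty":0.75,"tz":0,"jaw":-1},
    {"wx":0,"wy":0,"wz":0,"tx":-0.18,"ty":0.94,"tz":0,"jaw":-1}
  ]
}}

```text
t: 15.0
tool_pos: [0.5335, 0.0587, 0.2035]
orientation: [3.141, 0.001, 0.001]
contact_force: [1.0, 0.5, 0.5]
width: 0.0941
grip_force: 0.0
```

>>> {"api": "apply_moves", "payload": {
  "rows": [
    {"wx":0,"wy":0,"wz":0,"tx":-0.04,"ty":0.19,"tz":0,"jaw":-1},
    {"wx":0,"wy":0,"wz":0,"tx":-0.08,"ty":0.38,"tz":0,"jaw":-1},
    {"wx":0,"wy":0,"wz":0,"tx":-0.12,"ty":0.57,"tz":0,"jaw":-1},
    {"wx":0,"wy":0,"wz":0,"tx":-0.15,"ty":0.76,"tz":0,"jaw":-1},
    {"wx":0,"wy":0,"wz":0,"tx":-0.16,"ty":0.95,"tz":0,"jaw":-1}
  ]
}}

```text
t: 15.5
tool_pos: [0.4932, -0.1785, 0.2037]
orientation: [-3.141, 0.001, -0.0]
contact_force: [1.7, 0.5, -0.5]
width: 0.0943
grip_force: 0.0
```

>>> {"api": "apply_moves", "payload": {
  "rows": [
    {"wx":0,"wy":0,"wz":0,"tx":0,"ty":0.19,"tz":0,"jaw":-1},
    {"wx":0,"wy":0,"wz":0,"tx":0,"ty":0.38,"tz":0,"jaw":-1},
    {"wx":0,"wy":0,"wz":0,"tx":0,"ty":0.57,"tz":0,"jaw":-1},
    {"wx":0,"wy":0,"wz":0,"tx":0,"ty":0.74,"tz":0,"jaw":-0.8},
    {"wx":0,"wy":0,"wz":0,"tx":0,"ty":0.787,"tz":0,"jaw":-0.5},
    {"wx":0,"wy":0,"wz":0,"tx":0,"ty":0.787,"tz":0.1,"jaw":-0.3},
    {"wx":0,"wy":0,"wz":0,"tx":0,"ty":0.787,"tz":0.2,"jaw":-0.2},
    {"wx":0,"wy":0,"wz":0,"tx":0,"ty":0.787,"tz":0.2,"jaw":-0.2},
    {"wx":0,"wy":0,"wz":0,"tx":0,"ty":0.787,"tz":0.2,"jaw":-0.2}
  ]
}}

```text
t: 16.4
tool_pos: [0.4946, -0.373, 0.1541]
orientation: [-3.14, 0.001, 0.001]
contact_force: [0.1, -0.4, 0.2]
width: 0.0564
grip_force: 0.0
```

```bash
python3 mv.py .4946,-.374,.08,0; python3 - <<'E'
from h import *
c=cam('scene')
W=pts(c);x,y,z=np.moveaxis(W,-1,0);m=(x>.47)&(x<.52)&(y>-.4)&(y<-.35)&(z>.115)&(z<.132)
print(m.sum(),W[m].mean(0),cv2.minAreaRect(W[m][:,:2].astype('float32')))
cv2.imwrite('pics/c4.png',cv2.resize(c['color'][250:420,140:340,::-1],(600,510)))
E
```

```text
t 16.4 pos [ 0.4946 -0.373   0.1541] rpy [-1.7992e+02  6.0000e-02  3.0000e-02] w 0.0564 F [ 0.1 -0.4  0.2] j6 [-0.76  0.37  1.49  0.    1.28  0.81]
.4946,-.374,.08,0 t [0.    0.005 0.296] w [-0.001  0.001  0.   ] rows 2.0
88 [ 0.49685355 -0.37530827  0.1239281 ] ((0.4960384666919708, -0.3741089999675751), (0.01622832380235195, 0.018066279590129852), 32.35966491699219)
```

View pics/c4.png

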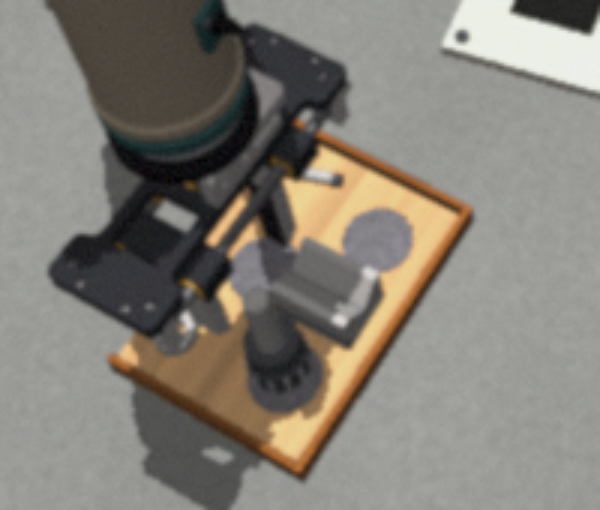

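The arbor, at about (257,300) in the crop, sits between the fingers, and the tin's grey spot is free. I'll lower and grip.

>>> {"api": "apply_moves", "payload": {
  "rows": [
    {"wx":0,"wy":0,"wz":0,"tx":0.002,"ty":0.004,"tz":0.1,"jaw":-0.2},
    {"wx":0,"wy":0,"wz":0,"tx":0.002,"ty":0.004,"tz":0.22,"jaw":-0.2},
    {"wx":0,"wy":0,"wz":0,"tx":0.002,"ty":0.004,"tz":0.29,"jaw":-0.2},
    {"wx":0,"wy":0,"wz":0,"tx":0.002,"ty":0.004,"tz":0.296,"jaw":-0.2},
    {"wx":0,"wy":0,"wz":0,"tx":0.002,"ty":0.004,"tz":0.296,"jaw":0},
    {"wx":0,"wy":0,"wz":0,"tx":0.002,"ty":0.004,"tz":0.296,"jaw":0.3},
    {"wx":0,"wy":0,"wz":0,"tx":0.002,"ty":0.004,"tz":0.296,"jaw":0.5},
    {"wx":0,"wy":0,"wz":0,"tx":0.002,"ty":0.004,"tz":0.296,"jaw":0.6},
    {"wx":0,"wy":0,"wz":0,"tx":0.002,"ty":0.004,"tz":0.296,"jaw":0.7},
    {"wx":0,"wy":0,"wz":0,"tx":0.002,"ty":0.004,"tz":0.296,"jaw":1},
    {"wx":0,"wy":0,"wz":0,"tx":0.002,"ty":0.004,"tz":0.296,"jaw":1},
    {"wx":0,"wy":0,"wz":0,"tx":0.002,"ty":0.004,"tz":0.296,"jaw":1}
  ],
  "newtons": 35
}}

```text
t: 17.65
tool_pos: [0.4956, -0.3746, 0.081]
orientation: [-3.141, -0.001, -0.0]
contact_force: [-0.6, 2.5, 4.9]
width: 0.0182
grip_force: 35.0
```

```bash
python3 mv.py  .4946,-.374,.24,0 .49,.225,.24,0
```

```text
t 17.65 pos [ 0.4956 -0.3746  0.081 ] rpy [-1.7998e+02 -3.0000e-02 -0.0000e+00] w 0.0182 F [-0.6  2.5  4.9] j6 [-0.76  0.43  1.59  0.    1.12  0.81]
.4946,-.374,.24,0 t [-0.004 -0.002 -0.636] w [-0. -0. -0.] rows 4.0
.49,.225,.24,0 t [-0.022 -2.398 -0.635] w [-0. -0. -0.] rows 13.0
```

>>> {"api": "apply_moves", "payload": {
  "rows": [
    {"wx":0,"wy":0,"wz":0,"tx":0,"ty":0,"tz":-0.03,"jaw":1},
    {"wx":0,"wy":0,"wz":0,"tx":0,"ty":0,"tz":-0.08,"jaw":1},
    {"wx":0,"wy":0,"wz":0,"tx":0,"ty":0,"tz":-0.15,"jaw":1},
    {"wx":0,"wy":0,"wz":0,"tx":0,"ty":0,"tz":-0.25,"jaw":1},
    {"wx":0,"wy":0,"wz":0,"tx":0,"ty":0,"tz":-0.35,"jaw":1},
    {"wx":0,"wy":0,"wz":0,"tx":0,"ty":0,"tz":-0.45,"jaw":1},
    {"wx":0,"wy":0,"wz":0,"tx":0,"ty":0,"tz":-0.55,"jaw":1},
    {"wx":0,"wy":0,"wz":0,"tx":0,"ty":-0.05,"tz":-0.62,"jaw":1},
    {"wx":0,"wy":0,"wz":0,"tx":0,"ty":-0.15,"tz":-0.64,"jaw":1},
    {"wx":0,"wy":0,"wz":0,"tx":0,"ty":-0.27,"tz":-0.64,"jaw":1},
    {"wx":0,"wy":0,"wz":0,"tx":0,"ty":-0.4,"tz":-0.64,"jaw":1},
    {"wx":0,"wy":0,"wz":0,"tx":0,"ty":-0.52,"tz":-0.64,"jaw":1},
    {"wx":0,"wy":0,"wz":0,"tx":0,"ty":-0.64,"tz":-0.64,"jaw":1},
    {"wx":0,"wy":0,"wz":0,"tx":0,"ty":-0.76,"tz":-0.64,"jaw":1},
    {"wx":0,"wy":0,"wz":0,"tx":0,"ty":-0.88,"tz":-0.64,"jaw":1},
    {"wx":0,"wy":0,"wz":0,"tx":0,"ty":-1.0,"tz":-0.64,"jaw":1}
  ]
}}

```text
t: 19.25
tool_pos: [0.4949, -0.124, 0.2407]
orientation: [3.141, 0.0, -0.0]
contact_force: [0.8, -0.5, -3.3]
width: 0.0185
grip_force: 34.9
```

>>> {"api": "apply_moves", "payload": {
  "rows": [
    {"wx":0,"wy":0,"wz":0,"tx":0,"ty":-0.12,"tz":0,"jaw":1},
    {"wx":0,"wy":0,"wz":0,"tx":0,"ty":-0.24,"tz":0,"jaw":1},
    {"wx":0,"wy":0,"wz":0,"tx":0,"ty":-0.36,"tz":0,"jaw":1},
    {"wx":0,"wy":0,"wz":0,"tx":0,"ty":-0.48,"tz":0,"jaw":1},
    {"wx":0,"wy":0,"wz":0,"tx":0,"ty":-0.6,"tz":0,"jaw":1},
    {"wx":0,"wy":0,"wz":0,"tx":-0.01,"ty":-0.72,"tz":0,"jaw":1},
    {"wx":0,"wy":0,"wz":0,"tx":-0.02,"ty":-0.84,"tz":0,"jaw":1},
    {"wx":0,"wy":0,"wz":0,"tx":-0.02,"ty":-0.96,"tz":0,"jaw":1}
  ]
}}

```text
t: 20.05
tool_pos: [0.4897, 0.1159, 0.2407]
orientation: [3.141, 0.0, -0.0]
contact_force: [0.8, -0.8, -4.3]
width: 0.0183
grip_force: 34.9
```

>>> {"api": "apply_moves", "payload": {
  "rows": [
    {"wx":0,"wy":0,"wz":0,"tx":0,"ty":-0.12,"tz":0,"jaw":1},
    {"wx":0,"wy":0,"wz":0,"tx":0,"ty":-0.23,"tz":0,"jaw":1},
    {"wx":0,"wy":0,"wz":0,"tx":0,"ty":-0.32,"tz":0,"jaw":1},
    {"wx":0,"wy":0,"wz":0,"tx":0,"ty":-0.39,"tz":0,"jaw":1},
    {"wx":0,"wy":0,"wz":0,"tx":0,"ty":-0.43,"tz":0.05,"jaw":1},
    {"wx":0,"wy":0,"wz":0,"tx":0,"ty":-0.438,"tz":0.15,"jaw":1},
    {"wx":0,"wy":0,"wz":0,"tx":0,"ty":-0.438,"tz":0.25,"jaw":1},
    {"wx":0,"wy":0,"wz":0,"tx":0,"ty":-0.438,"tz":0.35,"jaw":1},
    {"wx":0,"wy":0,"wz":0,"tx":0,"ty":-0.438,"tz":0.45,"jaw":1},
    {"wx":0,"wy":0,"wz":0,"tx":0,"ty":-0.438,"tz":0.53,"jaw":1},
    {"wx":0,"wy":0,"wz":0,"tx":0,"ty":-0.438,"tz":0.58,"jaw":1},
    {"wx":0,"wy":0,"wz":0,"tx":0,"ty":-0.438,"tz":0.58,"jaw":1},
    {"wx":0,"wy":0,"wz":0,"tx":0,"ty":-0.438,"tz":0.58,"jaw":1}
  ]
}}

```text
t: 21.35
tool_pos: [0.4908, 0.2244, 0.0957]
orientation: [3.141, -0.001, -0.0]
contact_force: [-0.2, -0.4, -3.9]
width: 0.0186
grip_force: 34.9
```

```bash
python3 mv.py .49,.225,.075,0; python3 - <<'E'
from h import *
c=cam('scene'); d=cam('top')
b=d['color'][160:320,50:250,::-1]; a=c['color'][90:270,300:500,::-1]
cv2.imwrite('pics/c5.png',np.hstack([cv2.resize(a,(400,360)),cv2.resize(b,(400,360))]))
E
```

```text
t 21.35 pos [0.4908 0.2244 0.0957] rpy [ 1.7999e+02 -3.0000e-02 -1.0000e-02] w 0.0186 F [-0.2 -0.4 -3.9] j6 [ 0.3   0.31  1.75 -0.    1.08  1.87]
.49,.225,.075,0 t [-0.003 -0.002  0.083] w [ 0. -0. -0.] rows 1.0
```

View pics/c5.png

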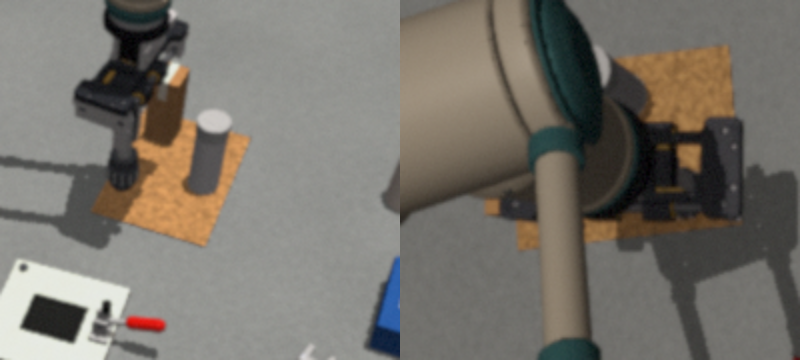

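>>> {"api": "apply_moves", "payload": {
  "rows": [
    {"wx":0,"wy":0,"wz":0,"tx":0,"ty":0,"tz":0.05,"jaw":1},
    {"wx":0,"wy":0,"wz":0,"tx":0,"ty":0,"tz":0.075,"jaw":1},
    {"wx":0,"wy":0,"wz":0,"tx":0,"ty":0,"tz":0.083,"jaw":1},
    {"wx":0,"wy":0,"wz":0,"tx":0,"ty":0,"tz":0.084,"jaw":1},
    {"wx":0,"wy":0,"wz":0,"tx":0,"ty":0,"tz":0.084,"jaw":1}
  ]
}}

```text
t: 21.95
tool_pos: [0.4904, 0.2246, 0.0744]
orientation: [3.142, -0.0, 0.0]
contact_force: [-0.6, 0.6, -3.7]
width: 0.0181
grip_force: 34.9
```

>>> {"api": "apply_moves", "payload": {
  "rows": [
    {"wx":0,"wy":0,"wz":0,"tx":0,"ty":0,"tz":0.002,"jaw":0.4},
    {"wx":0,"wy":0,"wz":0,"tx":0,"ty":0,"tz":0.002,"jaw":0},
    {"wx":0,"wy":0,"wz":0,"tx":0,"ty":0,"tz":0.002,"jaw":-0.4},
    {"wx":0,"wy":0,"wz":0,"tx":0,"ty":0,"tz":0.002,"jaw":-0.4},
    {"wx":0,"wy":0,"wz":0,"tx":0,"ty":0,"tz":-0.1,"jaw":-1},
    {"wx":0,"wy":0,"wz":0,"tx":0,"ty":0,"tz":-0.25,"jaw":-1},
    {"wx":0,"wy":0,"wz":0,"tx":0,"ty":0,"tz":-0.4,"jaw":-1},
    {"wx":0,"wy":0,"wz":0,"tx":0,"ty":0,"tz":-0.52,"jaw":-1}
  ]
}}

```text
t: 22.75
tool_pos: [0.4908, 0.2248, 0.2069]
orientation: [-3.141, -0.002, 0.0]
contact_force: [0.5, 0.1, 0.0]
width: 0.079
grip_force: 0.0
```

```bash
python3 mv.py .4965,-.3182,.205,0
```

```text
t 22.75 pos [0.4908 0.2248 0.2069] rpy [-1.7996e+02 -1.4000e-01  1.0000e-02] w 0.079 F [0.5 0.1 0. ] j6 [ 0.3   0.22  1.58 -0.    1.34  1.87]
.4965,-.3182,.205,0 t [0.022 2.172 0.006] w [-0.    -0.002  0.   ] rows 11.0
```

Now to the V-block; from near the tray I'll re-measure it, the free grey spots and the objects on the mat.

>>> {"api": "apply_moves", "payload": {
  "rows": [
    {"wx":0,"wy":0,"wz":0,"tx":0,"ty":0.15,"tz":0,"jaw":-1},
    {"wx":0,"wy":0,"wz":0,"tx":0,"ty":0.34,"tz":0,"jaw":-1},
    {"wx":0,"wy":0,"wz":0,"tx":0,"ty":0.53,"tz":0,"jaw":-1},
    {"wx":0,"wy":0,"wz":0,"tx":0,"ty":0.72,"tz":0,"jaw":-1},
    {"wx":0,"wy":0,"wz":0,"tx":0,"ty":0.9,"tz":0,"jaw":-1},
    {"wx":0,"wy":0,"wz":0,"tx":0,"ty":0.9,"tz":0,"jaw":-1}
  ]
}}

```text
t: 23.35
tool_pos: [0.4905, -0.0054, 0.2048]
orientation: [3.139, -0.001, -0.006]
contact_force: [0.4, 1.1, 0.1]
width: 0.0943
grip_force: 0.0
```

```bash
python3 mv.py .4965,-.3182,.205,0; cat > m2.py <<'E'
from h import *
for n in('top','scene'):
    c=cam(n); W=pts(c);x,y,z=np.moveaxis(W,-1,0); hsv=cv2.cvtColor(c['color'],cv2.COLOR_RGB2HSV)
    def comps(name,m,zz=None,mn=60):
        k,lab,st,ce=cv2.connectedComponentsWithStats(m.astype('uint8'))
        for i in range(1,k):
            if st[i,4]<mn: continue
            if zz is None: P=W[lab==i][:,:2].astype('float32')
            else:
                q=max(cv2.findContours((lab==i).astype('uint8'),0,1)[0],key=len); P=np.array([ray(c,a[0][0],a[0][1],zz)[:2] for a in q],'float32')
            r=cv2.minAreaRect(P); print(n,name,np.round(r[0],4),np.round(r[1],4),round(r[2],1),st[i,4])
    tr=(x>.38)&(x<.55)&(y>-.43)&(y<-.21)
    comps('spots',tr&(hsv[...,1]<70)&(z<.017),.01)
    comps('vb',(x>.45)&(x<.54)&(y>-.36)&(y<-.28)&(z>.042)&(z<.056))
    mt=(x>.44)&(x<.63)&(y>.17)&(y<.42)
    comps('mat objs',mt&(z>.105)&(z<.135),None,30)
    if n=='top': a=c['color'][160:320,50:250,::-1]
    else: b=c['color'][90:400,160:500,::-1]
cv2.imwrite('pics/c6.png',np.hstack([cv2.resize(a,(400,360)),cv2.resize(b,(400,360))]))
E
python3 m2.py
```

```text
t 23.35 pos [ 0.4905 -0.0054  0.2048] rpy [ 1.7983e+02 -5.0000e-02 -3.6000e-01] w 0.0943 F [0.4 1.1 0.1] j6 [-0.15  0.15  1.68 -0.    1.31  1.43]
.4965,-.3182,.205,0 t [0.032 1.251 0.003] w [ 0.002 -0.001 -0.004] rows 7.0
top spots [ 0.4968 -0.2612] [0.0499 0.0496] 89.7 527
top spots [ 0.4961 -0.3804] [0.0458 0.0501] 87.7 506
top spots [ 0.4388 -0.3195] [0.0503 0.05  ] 37.3 535
top spots [ 0.3837 -0.3176] [0.2162 0.0077] 89.6 353
top vb [ 0.495  -0.3033] [0.0595 0.0166] 1.6 235
top vb [ 0.4952 -0.3333] [0.0601 0.0183] 2.1 289
top mat objs [0.5798 0.2934] [0.0434 0.0426] 45.4 538
top mat objs [0.4897 0.3583] [0.0422 0.044 ] 0.7 639
top mat objs [0.4892 0.2234] [0.0169 0.0168] 38.5 108
scene spots [ 0.3919 -0.27  ] [0.0139 0.0839] 0.7 67
scene spots [ 0.4982 -0.2589] [0.0498 0.0456] 0.3 375
scene spots [ 0.5213 -0.3602] [0.273  0.1368] 53.4 392
scene spots [ 0.4362 -0.3184] [0.0418 0.0505] 3.0 348
scene spots [ 0.4983 -0.3765] [0.0488 0.0498] 76.2 467
scene vb [ 0.4971 -0.3018] [0.0156 0.0599] 88.0 183
scene vb [ 0.497  -0.3341] [0.0613 0.0143] 0.4 173
scene mat objs [0.4912 0.3578] [0.0429 0.0472] 3.2 198
scene mat objs [0.5808 0.2935] [0.0419 0.0466] 21.7 215
scene mat objs [0.4906 0.2231] [0.0178 0.0177] 22.8 54
```

View pics/c6.png

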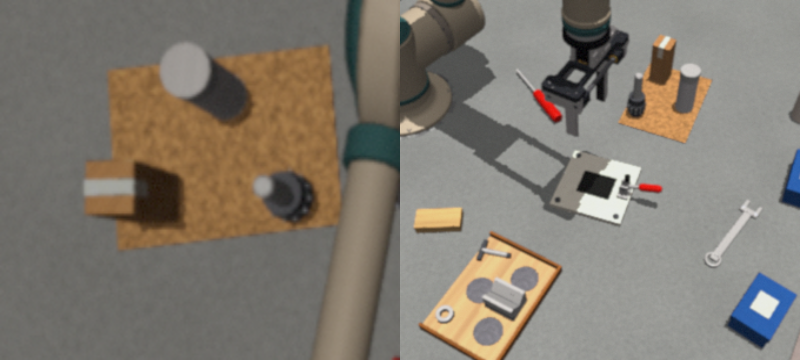

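All three stand on the mat, and the V-block is at (0.496, -0.318) with its yaw close to 0. I'm going to it.

>>> {"api": "apply_moves", "payload": {
  "rows": [
    {"wx":0,"wy":0,"wz":0,"tx":0.01,"ty":0.2,"tz":0,"jaw":-1},
    {"wx":0,"wy":0,"wz":0,"tx":0.02,"ty":0.4,"tz":0,"jaw":-1},
    {"wx":0,"wy":0,"wz":0,"tx":0.022,"ty":0.6,"tz":0,"jaw":-1},
    {"wx":0,"wy":0,"wz":0,"tx":0.022,"ty":0.8,"tz":0,"jaw":-1},
    {"wx":0,"wy":0,"wz":0,"tx":0.022,"ty":0.95,"tz":0,"jaw":-1},
    {"wx":0,"wy":0,"wz":0,"tx":0.022,"ty":0.95,"tz":0,"jaw":-1},
    {"wx":0,"wy":0,"wz":0,"tx":0.022,"ty":0.95,"tz":0,"jaw":-1}
  ]
}}

```text
t: 24.15
tool_pos: [0.4963, -0.2367, 0.2041]
orientation: [-3.14, 0.0, 0.0]
contact_force: [-0.2, -0.1, 0.3]
width: 0.094
grip_force: 0.0
```

```bash
python3 mv.py .496,-.3182,.205,1 .496,-.3182,.016,1
```

```text
t 24.15 pos [ 0.4963 -0.2367  0.2041] rpy [-1.7991e+02  2.0000e-02  2.0000e-02] w 0.094 F [-0.2 -0.1  0.3] j6 [-0.57  0.24  1.56  0.    1.34  1.  ]
.496,-.3182,.205,1 t [-0.001  0.326 -0.004] w [-0.001  0.    -0.011] rows 2.0
.496,-.3182,.016,1 t [-0.001  0.327  0.752] w [-0.001  0.    -0.011] rows 5.0
```

>>> {"api": "apply_moves", "payload": {
  "rows": [
    {"wx":0,"wy":0,"wz":-0.011,"tx":0,"ty":0.2,"tz":0,"jaw":-1},
    {"wx":0,"wy":0,"wz":-0.011,"tx":0,"ty":0.326,"tz":0,"jaw":-1},
    {"wx":0,"wy":0,"wz":-0.011,"tx":0,"ty":0.326,"tz":0,"jaw":-1},
    {"wx":0,"wy":0,"wz":-0.011,"tx":0,"ty":0.326,"tz":0.15,"jaw":-1},
    {"wx":0,"wy":0,"wz":-0.011,"tx":0,"ty":0.326,"tz":0.3,"jaw":-1},
    {"wx":0,"wy":0,"wz":-0.011,"tx":0,"ty":0.326,"tz":0.45,"jaw":-1},
    {"wx":0,"wy":0,"wz":-0.011,"tx":0,"ty":0.326,"tz":0.55,"jaw":-1},
    {"wx":0,"wy":0,"wz":-0.011,"tx":0,"ty":0.326,"tz":0.62,"jaw":-1},
    {"wx":0,"wy":0,"wz":-0.011,"tx":0,"ty":0.326,"tz":0.62,"jaw":-1},
    {"wx":0,"wy":0,"wz":-0.011,"tx":0,"ty":0.326,"tz":0.62,"jaw":-1}
  ]
}}

```text
t: 25.15
tool_pos: [0.4966, -0.3174, 0.05]
orientation: [-3.141, -0.0, 0.02]
contact_force: [0.3, -0.7, 0.0]
width: 0.0939
grip_force: 0.0
```

```bash
python3 mv.py .496,-.3182,.016,1
```

```text
t 25.15 pos [ 0.4966 -0.3174  0.05  ] rpy [-1.7997e+02 -1.0000e-02  1.1200e+00] w 0.0939 F [ 0.3 -0.7  0. ] j6 [-0.69  0.42  1.7   0.    1.02  0.86]
.496,-.3182,.016,1 t [-0.002  0.003  0.136] w [-0.    -0.     0.001] rows 1.0
```

>>> {"api": "apply_moves", "payload": {
  "rows": [
    {"wx":0,"wy":0,"wz":0,"tx":0,"ty":0.003,"tz":0.08,"jaw":-1},
    {"wx":0,"wy":0,"wz":0,"tx":0,"ty":0.003,"tz":0.12,"jaw":-1},
    {"wx":0,"wy":0,"wz":0,"tx":0,"ty":0.003,"tz":0.134,"jaw":-1},
    {"wx":0,"wy":0,"wz":0,"tx":0,"ty":0.003,"tz":0.134,"jaw":-0.6},
    {"wx":0,"wy":0,"wz":0,"tx":0,"ty":0.003,"tz":0.134,"jaw":-0.2},
    {"wx":0,"wy":0,"wz":0,"tx":0,"ty":0.003,"tz":0.134,"jaw":0},
    {"wx":0,"wy":0,"wz":0,"tx":0,"ty":0.003,"tz":0.134,"jaw":0.1},
    {"wx":0,"wy":0,"wz":0,"tx":0,"ty":0.003,"tz":0.134,"jaw":0.3},
    {"wx":0,"wy":0,"wz":0,"tx":0,"ty":0.003,"tz":0.134,"jaw":1},
    {"wx":0,"wy":0,"wz":0,"tx":0,"ty":0.003,"tz":0.134,"jaw":1},
    {"wx":0,"wy":0,"wz":0,"tx":0,"ty":0.003,"tz":0.134,"jaw":1}
  ],
  "newtons": 35
}}

```text
t: 26.25
tool_pos: [0.4957, -0.3191, 0.0161]
orientation: [-3.14, 0.0, 0.017]
contact_force: [0.3, 4.3, 2.6]
width: 0.0449
grip_force: 35.0
```

```bash
python3 mv.py .496,-.3182,.14,1 .512,-.0087,.14,9.3
```

```text
t 26.25 pos [ 0.4957 -0.3191  0.0161] rpy [-1.799e+02  2.000e-02  9.700e-01] w 0.0449 F [0.3 4.3 2.6] j6 [-0.69  0.46  1.73  0.    0.95  0.86]
.496,-.3182,.14,1 t [ 0.001 -0.005 -0.496] w [-0.001  0.    -0.   ] rows 3.0
.512,-.0087,.14,9.3 t [ 0.086 -1.241 -0.494] w [-0.001  0.    -0.093] rows 7.0
```

>>> {"api": "apply_moves", "payload": {
  "rows": [
    {"wx":0,"wy":0,"wz":0,"tx":0,"ty":0,"tz":-0.05,"jaw":1},
    {"wx":0,"wy":0,"wz":0,"tx":0,"ty":0,"tz":-0.15,"jaw":1},
    {"wx":0,"wy":0,"wz":0,"tx":0,"ty":0,"tz":-0.28,"jaw":1},
    {"wx":0,"wy":0,"wz":0,"tx":0,"ty":0,"tz":-0.4,"jaw":1},
    {"wx":0,"wy":0,"wz":0,"tx":0,"ty":-0.06,"tz":-0.49,"jaw":1},
    {"wx":0,"wy":0,"wz":0,"tx":0.01,"ty":-0.18,"tz":-0.5,"jaw":1},
    {"wx":0,"wy":0,"wz":-0.02,"tx":0.02,"ty":-0.3,"tz":-0.5,"jaw":1},
    {"wx":0,"wy":0,"wz":-0.04,"tx":0.03,"ty":-0.42,"tz":-0.5,"jaw":1},
    {"wx":0,"wy":0,"wz":-0.06,"tx":0.04,"ty":-0.54,"tz":-0.5,"jaw":1},
    {"wx":0,"wy":0,"wz":-0.08,"tx":0.05,"ty":-0.66,"tz":-0.5,"jaw":1},
    {"wx":0,"wy":0,"wz":-0.093,"tx":0.06,"ty":-0.78,"tz":-0.5,"jaw":1},
    {"wx":0,"wy":0,"wz":-0.093,"tx":0.07,"ty":-0.9,"tz":-0.5,"jaw":1},
    {"wx":0,"wy":0,"wz":-0.093,"tx":0.086,"ty":-1.0,"tz":-0.5,"jaw":1},
    {"wx":0,"wy":0,"wz":-0.093,"tx":0.086,"ty":-1.0,"tz":-0.5,"jaw":1},
    {"wx":0,"wy":0,"wz":-0.093,"tx":0.086,"ty":-1.0,"tz":-0.5,"jaw":1}
  ]
}}

```text
t: 27.75
tool_pos: [0.513, -0.07, 0.1411]
orientation: [3.14, 0.0, 0.165]
contact_force: [0.7, -0.2, -3.6]
width: 0.045
grip_force: 35.0
```

```bash
python3 mv.py .512,-.0087,.14,9.3
```

```text
t 27.75 pos [ 0.513  -0.07    0.1411] rpy [1.7991e+02 1.0000e-02 9.4600e+00] w 0.045 F [ 0.7 -0.2 -3.6] j6 [-0.27  0.24  1.73 -0.    1.18  1.14]
.512,-.0087,.14,9.3 t [ 0.036 -0.243  0.004] w [0.001 0.    0.002] rows 2.0
```

>>> {"api": "apply_moves", "payload": {
  "rows": [
    {"wx":0,"wy":0,"wz":0,"tx":0.02,"ty":-0.12,"tz":0,"jaw":1},
    {"wx":0,"wy":0,"wz":0,"tx":0.036,"ty":-0.22,"tz":0,"jaw":1},
    {"wx":0,"wy":0,"wz":0,"tx":0.036,"ty":-0.243,"tz":0,"jaw":1},
    {"wx":0,"wy":0,"wz":0,"tx":0.036,"ty":-0.243,"tz":0.1,"jaw":1},
    {"wx":0,"wy":0,"wz":0,"tx":0.036,"ty":-0.243,"tz":0.22,"jaw":1},
    {"wx":0,"wy":0,"wz":0,"tx":0.036,"ty":-0.243,"tz":0.34,"jaw":1},
    {"wx":0,"wy":0,"wz":0,"tx":0.036,"ty":-0.243,"tz":0.4,"jaw":1},
    {"wx":0,"wy":0,"wz":0,"tx":0.036,"ty":-0.243,"tz":0.4,"jaw":1},
    {"wx":0,"wy":0,"wz":0,"tx":0.036,"ty":-0.243,"tz":0.4,"jaw":1}
  ]
}}

```text
t: 28.65
tool_pos: [0.5126, -0.0096, 0.0412]
orientation: [3.141, -0.0, 0.163]
contact_force: [0.6, 0.0, -3.6]
width: 0.0448
grip_force: 35.0
```

```bash
python3 mv.py .512,-.0087,.0205,9.3; python3 - <<'E'
from h import *
c=cam('scene')
cv2.imwrite('pics/c7.png',cv2.resize(c['color'][190:310,260:420,::-1],(640,480),interpolation=2))
E
```

```text
t 28.65 pos [ 0.5126 -0.0096  0.0412] rpy [ 1.7995e+02 -2.0000e-02  9.3200e+00] w 0.0448 F [ 0.6  0.  -3.6] j6 [-0.15  0.33  1.88 -0.    0.93  1.25]
.512,-.0087,.0205,9.3 t [-0.002 -0.004  0.083] w [ 0.001 -0.     0.   ] rows 1.0
```

View pics/c7.png

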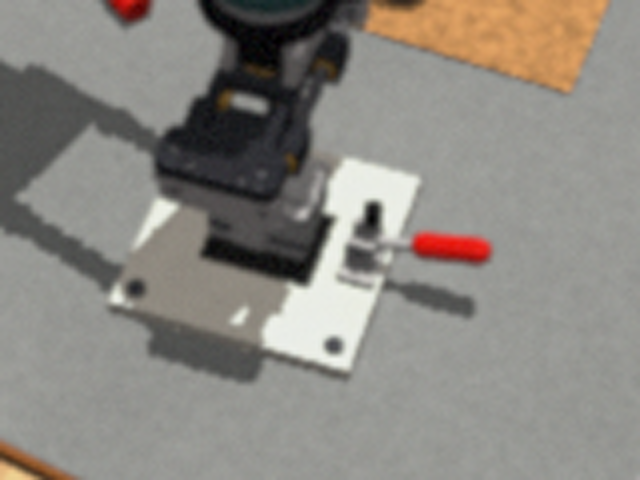

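The V-block hangs over the black pad, square to it and clear of the clamp. I'll set it down.

>>> {"api": "apply_moves", "payload": {
  "rows": [
    {"wx":0,"wy":0,"wz":0,"tx":-0.002,"ty":-0.003,"tz":0.05,"jaw":1},
    {"wx":0,"wy":0,"wz":0,"tx":-0.002,"ty":-0.003,"tz":0.074,"jaw":1},
    {"wx":0,"wy":0,"wz":0,"tx":-0.002,"ty":-0.003,"tz":0.083,"jaw":1},
    {"wx":0,"wy":0,"wz":0,"tx":-0.002,"ty":-0.003,"tz":0.083,"jaw":1},
    {"wx":0,"wy":0,"wz":0,"tx":-0.002,"ty":-0.003,"tz":0.083,"jaw":1}
  ]
}}

```text
t: 29.2
tool_pos: [0.5119, -0.0079, 0.0207]
orientation: [3.141, -0.001, 0.164]
contact_force: [0.4, -0.6, -4.6]
width: 0.0447
grip_force: 35.0
```

>>> {"api": "apply_moves", "payload": {
  "rows": [
    {"wx":0,"wy":0,"wz":0,"tx":0,"ty":0,"tz":0,"jaw":0},
    {"wx":0,"wy":0,"wz":0,"tx":0,"ty":0,"tz":0,"jaw":-0.4},
    {"wx":0,"wy":0,"wz":0,"tx":0,"ty":0,"tz":0,"jaw":-0.8},
    {"wx":0,"wy":0,"wz":0,"tx":0,"ty":0,"tz":0,"jaw":-0.8},
    {"wx":0,"wy":0,"wz":0,"tx":0,"ty":0,"tz":-0.1,"jaw":-1},
    {"wx":0,"wy":0,"wz":0,"tx":0,"ty":0,"tz":-0.25,"jaw":-1},
    {"wx":0,"wy":0,"wz":0,"tx":0,"ty":0,"tz":-0.42,"jaw":-1},
    {"wx":0,"wy":0,"wz":0,"tx":0,"ty":0,"tz":-0.6,"jaw":-1},
    {"wx":0,"wy":0,"wz":0,"tx":0,"ty":0,"tz":-0.74,"jaw":-1},
    {"wx":0,"wy":0,"wz":0.05,"tx":0,"ty":-0.2,"tz":-0.74,"jaw":-1},
    {"wx":0,"wy":0,"wz":0.103,"tx":0,"ty":-0.4,"tz":-0.74,"jaw":-1},
    {"wx":0,"wy":0,"wz":0.103,"tx":0,"ty":-0.6,"tz":-0.74,"jaw":-1},
    {"wx":0,"wy":0,"wz":0.103,"tx":0,"ty":-0.6,"tz":-0.74,"jaw":-1}
  ]
}}

```text
t: 30.5
tool_pos: [0.4854, 0.1456, 0.2055]
orientation: [-3.138, 0.0, 0.008]
contact_force: [0.1, -1.1, 0.6]
width: 0.0939
grip_force: 0.0
```

```bash
python3 mv.py .49,.36,.205,0 .58,.295,.205,0; cat > m3.py <<'E'
from h import *
for n in('top','scene'):
    c=cam(n); W=pts(c);x,y,z=np.moveaxis(W,-1,0)
    m=(x>.46)&(x<.553)&(y>-.06)&(y<.04)&(z>.046)&(z<.062)
    P=W[m][:,:2].astype('float32'); print(n,'vb',m.sum(),cv2.minAreaRect(P),np.median(z[m]))
    if n=='scene': cv2.imwrite('pics/c8.png',cv2.resize(c['color'][190:310,260:420,::-1],(640,480),interpolation=2))
E
python3 m3.py
```

```text
t 30.5 pos [0.4854 0.1456 0.2055] rpy [-1.7982e+02  1.0000e-02  4.7000e-01] w 0.0939 F [ 0.1 -1.1  0.6] j6 [0.15 0.17 1.64 0.   1.32 1.71]
.49,.36,.205,0 t [ 0.026 -0.857  0.005] w [-0.002  0.     0.005] rows 5.0
.58,.295,.205,0 t [ 0.383 -0.595  0.004] w [-0.002  0.     0.005] rows 4.0
top vb 470 ((0.5117441415786743, -0.00893271155655384), (0.059774067252874374, 0.04494438320398331), 9.248790740966797) 0.052119411510252844
scene vb 257 ((0.5133625268936157, -0.00879950262606144), (0.05986851453781128, 0.049351442605257034), 9.86056137084961) 0.050521082383145344
```

View pics/c8.png

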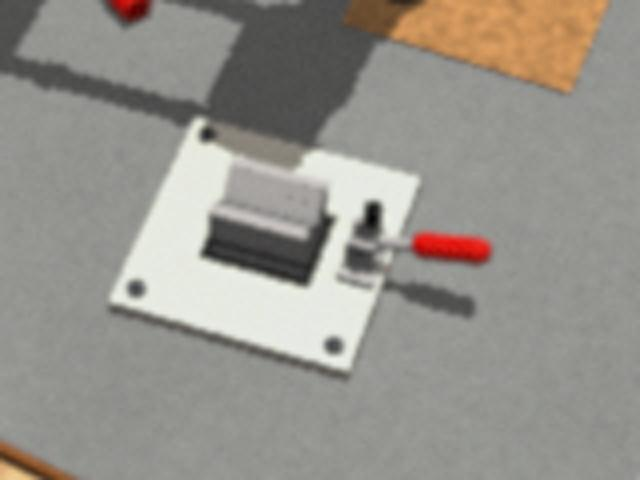

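The V-block sits in the middle of the pad with its groove along it: block (0.512, -0.009) at 9.3°, the same as the pad. Next I bring the chuck back.

>>> {"api": "apply_moves", "payload": {
  "rows": [
    {"wx":0,"wy":0,"wz":0,"tx":0.02,"ty":-0.15,"tz":0,"jaw":-0.6},
    {"wx":0,"wy":0,"wz":0,"tx":0.02,"ty":-0.3,"tz":0,"jaw":-0.3},
    {"wx":0,"wy":0,"wz":0,"tx":0.02,"ty":-0.316,"tz":0,"jaw":-0.3},
    {"wx":0,"wy":0,"wz":0,"tx":0.02,"ty":-0.316,"tz":0.1,"jaw":-0.3},
    {"wx":0,"wy":0,"wz":0,"tx":0.02,"ty":-0.316,"tz":0.2,"jaw":-0.3},
    {"wx":0,"wy":0,"wz":0,"tx":0.02,"ty":-0.316,"tz":0.2,"jaw":-0.3},
    {"wx":0,"wy":0,"wz":0,"tx":0.02,"ty":-0.316,"tz":0.2,"jaw":-0.3}
  ]
}}

```text
t: 31.3
tool_pos: [0.4923, 0.2177, 0.1553]
orientation: [3.141, 0.001, -0.0]
contact_force: [-0.2, -0.2, 0.9]
width: 0.0614
grip_force: 0.0
```

```bash
python3 mv.py .4904,.2246,.0755,0
```

```text
t 31.3 pos [0.4923 0.2177 0.1553] rpy [ 1.7994e+02  3.0000e-02 -0.0000e+00] w 0.0614 F [-0.2 -0.2  0.9] j6 [ 0.29  0.26  1.66 -0.    1.22  1.86]
.4904,.2246,.0755,0 t [-0.007 -0.028  0.319] w [ 0.001  0.    -0.   ] rows 2.0
```

>>> {"api": "apply_moves", "payload": {
  "rows": [
    {"wx":0,"wy":0,"wz":0,"tx":-0.007,"ty":-0.028,"tz":0,"jaw":-0.3},
    {"wx":0,"wy":0,"wz":0,"tx":-0.007,"ty":-0.028,"tz":0.1,"jaw":-0.3},
    {"wx":0,"wy":0,"wz":0,"tx":-0.007,"ty":-0.028,"tz":0.22,"jaw":-0.3},
    {"wx":0,"wy":0,"wz":0,"tx":-0.007,"ty":-0.028,"tz":0.3,"jaw":-0.3},
    {"wx":0,"wy":0,"wz":0,"tx":-0.007,"ty":-0.028,"tz":0.319,"jaw":-0.2},
    {"wx":0,"wy":0,"wz":0,"tx":-0.007,"ty":-0.028,"tz":0.319,"jaw":0.2},
    {"wx":0,"wy":0,"wz":0,"tx":-0.007,"ty":-0.028,"tz":0.319,"jaw":0.5},
    {"wx":0,"wy":0,"wz":0,"tx":-0.007,"ty":-0.028,"tz":0.319,"jaw":0.6},
    {"wx":0,"wy":0,"wz":0,"tx":-0.007,"ty":-0.028,"tz":0.319,"jaw":0.7},
    {"wx":0,"wy":0,"wz":0,"tx":-0.007,"ty":-0.028,"tz":0.319,"jaw":1},
    {"wx":0,"wy":0,"wz":0,"tx":-0.007,"ty":-0.028,"tz":0.319,"jaw":1},
    {"wx":0,"wy":0,"wz":0,"tx":-0.007,"ty":-0.028,"tz":0.319,"jaw":1}
  ],
  "newtons": 35
}}

```text
t: 32.5
tool_pos: [0.4905, 0.2259, 0.076]
orientation: [3.141, -0.001, 0.002]
contact_force: [0.6, -1.5, 5.1]
width: 0.0179
grip_force: 35.0
```

>>> {"api": "apply_moves", "payload": {
  "rows": [
    {"wx":0,"wy":0,"wz":0,"tx":0,"ty":0,"tz":-0.03,"jaw":1},
    {"wx":0,"wy":0,"wz":0,"tx":0,"ty":0,"tz":-0.08,"jaw":1},
    {"wx":0,"wy":0,"wz":0,"tx":0,"ty":0,"tz":-0.15,"jaw":1},
    {"wx":0,"wy":0,"wz":0,"tx":0,"ty":0,"tz":-0.25,"jaw":1},
    {"wx":0,"wy":0,"wz":0,"tx":0,"ty":0,"tz":-0.35,"jaw":1},
    {"wx":0,"wy":0,"wz":0,"tx":0,"ty":0,"tz":-0.45,"jaw":1},
    {"wx":0,"wy":0,"wz":0,"tx":0,"ty":0,"tz":-0.55,"jaw":1},
    {"wx":0,"wy":0,"wz":0,"tx":0,"ty":0.05,"tz":-0.62,"jaw":1},
    {"wx":0,"wy":0,"wz":0,"tx":0,"ty":0.15,"tz":-0.64,"jaw":1},
    {"wx":0,"wy":0,"wz":0,"tx":0,"ty":0.27,"tz":-0.64,"jaw":1},
    {"wx":0,"wy":0,"wz":0,"tx":0,"ty":0.4,"tz":-0.64,"jaw":1},
    {"wx":0,"wy":0,"wz":0,"tx":0,"ty":0.52,"tz":-0.64,"jaw":1},
    {"wx":0,"wy":0,"wz":0,"tx":0,"ty":0.64,"tz":-0.64,"jaw":1},
    {"wx":0,"wy":0,"wz":0,"tx":0,"ty":0.76,"tz":-0.64,"jaw":1},
    {"wx":0,"wy":0,"wz":0,"tx":0,"ty":0.88,"tz":-0.64,"jaw":1},
    {"wx":0,"wy":0,"wz":0,"tx":0,"ty":1.0,"tz":-0.64,"jaw":1}
  ]
}}

```text
t: 34.1
tool_pos: [0.49, -0.0245, 0.2358]
orientation: [-3.141, 0.0, 0.002]
contact_force: [0.2, -0.0, -4.0]
width: 0.018
grip_force: 34.9
```

>>> {"api": "apply_moves", "payload": {
  "rows": [
    {"wx":0,"wy":0,"wz":0,"tx":0,"ty":0.12,"tz":0,"jaw":1},
    {"wx":0,"wy":0,"wz":0,"tx":0,"ty":0.24,"tz":0,"jaw":1},
    {"wx":0,"wy":0,"wz":0,"tx":0,"ty":0.36,"tz":0,"jaw":1},
    {"wx":0,"wy":0,"wz":0,"tx":0,"ty":0.48,"tz":0,"jaw":1},
    {"wx":0,"wy":0,"wz":0,"tx":0,"ty":0.6,"tz":0,"jaw":1},
    {"wx":0,"wy":0,"wz":0,"tx":0.01,"ty":0.72,"tz":0,"jaw":1},
    {"wx":0,"wy":0,"wz":0,"tx":0.02,"ty":0.84,"tz":0,"jaw":1},
    {"wx":0,"wy":0,"wz":0,"tx":0.02,"ty":0.96,"tz":0,"jaw":1}
  ]
}}

```text
t: 34.9
tool_pos: [0.4959, -0.2645, 0.2357]
orientation: [-3.141, -0.0, 0.002]
contact_force: [0.3, 0.6, -4.9]
width: 0.0182
grip_force: 34.9
```

```bash
python3 mv.py .4955,-.3743,.24,0 .4955,-.3743,.083,0
```

```text
t 34.9 pos [ 0.4959 -0.2645  0.2357] rpy [-1.7996e+02 -1.0000e-02  9.0000e-02] w 0.0182 F [ 0.3  0.6 -4.9] j6 [-0.61  0.24  1.48  0.    1.42  0.95]
.4955,-.3743,.24,0 t [-0.002  0.439 -0.018] w [-0.    -0.     0.001] rows 3.0
.4955,-.3743,.083,0 t [-0.002  0.44   0.61 ] w [-0.    -0.     0.001] rows 4.0
```

>>> {"api": "apply_moves", "payload": {
  "rows": [
    {"wx":0,"wy":0,"wz":0,"tx":0,"ty":0.12,"tz":0,"jaw":1},
    {"wx":0,"wy":0,"wz":0,"tx":0,"ty":0.23,"tz":0,"jaw":1},
    {"wx":0,"wy":0,"wz":0,"tx":0,"ty":0.32,"tz":0,"jaw":1},
    {"wx":0,"wy":0,"wz":0,"tx":0,"ty":0.4,"tz":0,"jaw":1},
    {"wx":0,"wy":0,"wz":0,"tx":-0.001,"ty":0.438,"tz":0.05,"jaw":1},
    {"wx":0,"wy":0,"wz":0,"tx":-0.001,"ty":0.438,"tz":0.15,"jaw":1},
    {"wx":0,"wy":0,"wz":0,"tx":-0.001,"ty":0.438,"tz":0.25,"jaw":1},
    {"wx":0,"wy":0,"wz":0,"tx":-0.001,"ty":0.438,"tz":0.35,"jaw":1},
    {"wx":0,"wy":0,"wz":0,"tx":-0.001,"ty":0.438,"tz":0.45,"jaw":1},
    {"wx":0,"wy":0,"wz":0,"tx":-0.001,"ty":0.438,"tz":0.53,"jaw":1},
    {"wx":0,"wy":0,"wz":0,"tx":-0.001,"ty":0.438,"tz":0.54,"jaw":1},
    {"wx":0,"wy":0,"wz":0,"tx":-0.001,"ty":0.438,"tz":0.54,"jaw":1},
    {"wx":0,"wy":0,"wz":0,"tx":-0.001,"ty":0.438,"tz":0.54,"jaw":1}
  ]
}}

```text
t: 36.2
tool_pos: [0.4966, -0.3736, 0.1015]
orientation: [3.14, -0.002, 0.002]
contact_force: [0.9, 0.5, -3.3]
width: 0.0184
grip_force: 34.9
```

```bash
python3 mv.py .4955,-.3743,.083,0
```

```text
t 36.2 pos [ 0.4966 -0.3736  0.1015] rpy [ 1.7993e+02 -9.0000e-02  1.1000e-01] w 0.0184 F [ 0.9  0.5 -3.3] j6 [-0.76  0.41  1.56  0.    1.16  0.81]
.4955,-.3743,.083,0 t [-0.005  0.003  0.074] w [ 0.001 -0.001  0.001] rows 1.0
```

>>> {"api": "apply_moves", "payload": {
  "rows": [
    {"wx":0,"wy":0,"wz":0,"tx":-0.003,"ty":0.002,"tz":0.04,"jaw":1},
    {"wx":0,"wy":0,"wz":0,"tx":-0.003,"ty":0.002,"tz":0.065,"jaw":1},
    {"wx":0,"wy":0,"wz":0,"tx":-0.003,"ty":0.002,"tz":0.073,"jaw":1},
    {"wx":0,"wy":0,"wz":0,"tx":-0.003,"ty":0.002,"tz":0.074,"jaw":1},
    {"wx":0,"wy":0,"wz":0,"tx":-0.003,"ty":0.002,"tz":0.074,"jaw":1}
  ]
}}

```text
t: 36.7
tool_pos: [0.4952, -0.3738, 0.083]
orientation: [3.141, -0.001, 0.002]
contact_force: [-1.4, 1.1, 4.3]
width: 0.0184
grip_force: 35.0
```

```bash
python3 mv.py .4955,-.3743,.083,0
```

```text
t 36.7 pos [ 0.4952 -0.3738  0.083 ] rpy [ 1.7996e+02 -4.0000e-02  9.0000e-02] w 0.0184 F [-1.4  1.1  4.3] j6 [-0.76  0.43  1.59 -0.    1.12  0.81]
.4955,-.3743,.083,0 t [0.001 0.002 0.   ] w [ 0.    -0.     0.001] rows 1.0
```

Seated, with a 4 N push from the floor. I'll release, rise and go for the tin.

>>> {"api": "apply_moves", "payload": {
  "rows": [
    {"wx":0,"wy":0,"wz":0,"tx":0,"ty":0,"tz":0,"jaw":0.4},
    {"wx":0,"wy":0,"wz":0,"tx":0,"ty":0,"tz":0,"jaw":0},
    {"wx":0,"wy":0,"wz":0,"tx":0,"ty":0,"tz":0,"jaw":-0.4},
    {"wx":0,"wy":0,"wz":0,"tx":0,"ty":0,"tz":0,"jaw":-0.4},
    {"wx":0,"wy":0,"wz":0,"tx":0,"ty":0,"tz":-0.1,"jaw":-0.4},
    {"wx":0,"wy":0,"wz":0,"tx":0,"ty":0,"tz":-0.25,"jaw":-0.4},
    {"wx":0,"wy":0,"wz":0,"tx":0,"ty":0,"tz":-0.4,"jaw":-1},
    {"wx":0,"wy":0,"wz":0,"tx":0,"ty":-0.05,"tz":-0.49,"jaw":-1},
    {"wx":0,"wy":0,"wz":0,"tx":0.05,"ty":-0.24,"tz":-0.49,"jaw":-1},
    {"wx":0,"wy":0,"wz":0,"tx":0.1,"ty":-0.43,"tz":-0.49,"jaw":-1},
    {"wx":0,"wy":0,"wz":0,"tx":0.12,"ty":-0.62,"tz":-0.49,"jaw":-1},
    {"wx":0,"wy":0,"wz":0,"tx":0.14,"ty":-0.81,"tz":-0.49,"jaw":-1},
    {"wx":0,"wy":0,"wz":0,"tx":0.16,"ty":-1.0,"tz":-0.49,"jaw":-1}
  ]
}}

```text
t: 38.0
tool_pos: [0.5347, -0.1219, 0.2044]
orientation: [3.142, -0.001, 0.001]
contact_force: [0.1, 0.5, -0.6]
width: 0.0937
grip_force: 0.0
```

>>> {"api": "apply_moves", "payload": {
  "rows": [
    {"wx":0,"wy":0,"wz":0,"tx":0.03,"ty":-0.19,"tz":0,"jaw":-1},
    {"wx":0,"wy":0,"wz":0,"tx":0.06,"ty":-0.38,"tz":0,"jaw":-1},
    {"wx":0,"wy":0,"wz":0,"tx":0.1,"ty":-0.57,"tz":0,"jaw":-1},
    {"wx":0,"wy":0,"wz":0,"tx":0.14,"ty":-0.76,"tz":0,"jaw":-1},
    {"wx":0,"wy":0,"wz":0,"tx":0.18,"ty":-0.95,"tz":0,"jaw":-1}
  ]
}}

```text
t: 38.5
tool_pos: [0.5794, 0.1159, 0.2045]
orientation: [3.141, -0.001, 0.002]
contact_force: [1.3, -0.5, 0.4]
width: 0.0942
grip_force: 0.0
```

>>> {"api": "apply_moves", "payload": {
  "rows": [
    {"wx":0,"wy":0,"wz":0,"tx":0,"ty":-0.19,"tz":0,"jaw":-1},
    {"wx":0,"wy":0,"wz":0,"tx":0,"ty":-0.38,"tz":0,"jaw":-1},
    {"wx":0,"wy":0,"wz":0,"tx":0,"ty":-0.55,"tz":0,"jaw":-1},
    {"wx":0,"wy":0,"wz":0,"tx":0,"ty":-0.68,"tz":0,"jaw":-1},
    {"wx":0,"wy":0,"wz":0,"tx":0,"ty":-0.72,"tz":0,"jaw":-1},
    {"wx":0,"wy":0,"wz":0,"tx":0,"ty":-0.72,"tz":0.1,"jaw":-1},
    {"wx":0,"wy":0,"wz":0,"tx":0,"ty":-0.72,"tz":0.2,"jaw":-1},
    {"wx":0,"wy":0,"wz":0,"tx":0,"ty":-0.72,"tz":0.2,"jaw":-1},
    {"wx":0,"wy":0,"wz":0,"tx":0,"ty":-0.72,"tz":0.2,"jaw":-1}
  ]
}}

```text
t: 39.4
tool_pos: [0.5791, 0.293, 0.1544]
orientation: [3.141, 0.001, 0.001]
contact_force: [0.4, 0.2, 0.5]
width: 0.0941
grip_force: 0.0
```

```bash
python3 mv.py .58,.294,.0635,0
```

```text
t 39.4 pos [0.5791 0.293  0.1544] rpy [1.7995e+02 4.0000e-02 5.0000e-02] w 0.0941 F [0.4 0.2 0.5] j6 [ 0.36  0.42  1.42 -0.    1.31  1.93]
.58,.294,.0635,0 t [ 0.004 -0.004  0.364] w [0.001 0.    0.001] rows 2.0
```

>>> {"api": "apply_moves", "payload": {
  "rows": [
    {"wx":0,"wy":0,"wz":0,"tx":0.004,"ty":-0.006,"tz":0.1,"jaw":-1},
    {"wx":0,"wy":0,"wz":0,"tx":0.004,"ty":-0.006,"tz":0.22,"jaw":-1},
    {"wx":0,"wy":0,"wz":0,"tx":0.004,"ty":-0.006,"tz":0.33,"jaw":-1},
    {"wx":0,"wy":0,"wz":0,"tx":0.004,"ty":-0.006,"tz":0.363,"jaw":-1},
    {"wx":0,"wy":0,"wz":0,"tx":0.004,"ty":-0.006,"tz":0.363,"jaw":-0.5},
    {"wx":0,"wy":0,"wz":0,"tx":0.004,"ty":-0.006,"tz":0.363,"jaw":0},
    {"wx":0,"wy":0,"wz":0,"tx":0.004,"ty":-0.006,"tz":0.363,"jaw":0.1},
    {"wx":0,"wy":0,"wz":0,"tx":0.004,"ty":-0.006,"tz":0.363,"jaw":0.2},
    {"wx":0,"wy":0,"wz":0,"tx":0.004,"ty":-0.006,"tz":0.363,"jaw":0.5},
    {"wx":0,"wy":0,"wz":0,"tx":0.004,"ty":-0.006,"tz":0.363,"jaw":1},
    {"wx":0,"wy":0,"wz":0,"tx":0.004,"ty":-0.006,"tz":0.363,"jaw":1},
    {"wx":0,"wy":0,"wz":0,"tx":0.004,"ty":-0.006,"tz":0.363,"jaw":1}
  ],
  "newtons": 20
}}

```text
t: 40.6
tool_pos: [0.58, 0.2954, 0.0639]
orientation: [3.142, -0.0, 0.002]
contact_force: [-0.7, -0.3, 0.9]
width: 0.0415
grip_force: 20.0
```

>>> {"api": "apply_moves", "payload": {
  "rows": [
    {"wx":0,"wy":0,"wz":0,"tx":0,"ty":0,"tz":-0.05,"jaw":1},
    {"wx":0,"wy":0,"wz":0,"tx":0,"ty":0,"tz":-0.15,"jaw":1},
    {"wx":0,"wy":0,"wz":0,"tx":0,"ty":0,"tz":-0.3,"jaw":1},
    {"wx":0,"wy":0,"wz":0,"tx":0,"ty":0,"tz":-0.45,"jaw":1},
    {"wx":0,"wy":0,"wz":0,"tx":0,"ty":0,"tz":-0.6,"jaw":1},
    {"wx":0,"wy":0,"wz":0,"tx":-0.02,"ty":0.1,"tz":-0.68,"jaw":1},
    {"wx":0,"wy":0,"wz":0,"tx":-0.04,"ty":0.25,"tz":-0.68,"jaw":1},
    {"wx":0,"wy":0,"wz":0,"tx":-0.06,"ty":0.4,"tz":-0.68,"jaw":1},
    {"wx":0,"wy":0,"wz":0,"tx":-0.08,"ty":0.55,"tz":-0.68,"jaw":1},
    {"wx":0,"wy":0,"wz":0,"tx":-0.1,"ty":0.7,"tz":-0.68,"jaw":1},
    {"wx":0,"wy":0,"wz":0,"tx":-0.13,"ty":0.85,"tz":-0.68,"jaw":1},
    {"wx":0,"wy":0,"wz":0,"tx":-0.15,"ty":1.0,"tz":-0.68,"jaw":1}
  ]
}}

```text
t: 41.8
tool_pos: [0.542, 0.044, 0.2344]
orientation: [3.141, -0.0, 0.002]
contact_force: [-0.2, -0.9, -0.8]
width: 0.0418
grip_force: 20.0
```

>>> {"api": "apply_moves", "payload": {
  "rows": [
    {"wx":0,"wy":0,"wz":0,"tx":-0.03,"ty":0.15,"tz":0,"jaw":1},
    {"wx":0,"wy":0,"wz":0,"tx":-0.06,"ty":0.3,"tz":0,"jaw":1},
    {"wx":0,"wy":0,"wz":0,"tx":-0.09,"ty":0.45,"tz":0,"jaw":1},
    {"wx":0,"wy":0,"wz":0,"tx":-0.12,"ty":0.6,"tz":0,"jaw":1},
    {"wx":0,"wy":0,"wz":0,"tx":-0.15,"ty":0.78,"tz":0,"jaw":1},
    {"wx":0,"wy":0,"wz":0,"tx":-0.168,"ty":0.95,"tz":0,"jaw":1}
  ]
}}

```text
t: 42.4
tool_pos: [0.5004, -0.1937, 0.2345]
orientation: [3.141, -0.0, 0.002]
contact_force: [0.4, -0.1, -1.4]
width: 0.0417
grip_force: 20.0
```

```bash
python3 mv.py .5,-.26,.23,0 .5,-.26,.0705,0
```

```text
t 42.4 pos [ 0.5004 -0.1937  0.2345] rpy [ 1.7998e+02 -3.0000e-02  1.0000e-01] w 0.0417 F [ 0.4 -0.1 -1.4] j6 [-0.5   0.2   1.53 -0.    1.4   1.07]
.5,-.26,.23,0 t [-0.002  0.265  0.018] w [ 0.    -0.     0.001] rows 2.0
.5,-.26,.0705,0 t [-0.002  0.265  0.656] w [ 0.    -0.     0.001] rows 4.0
```

>>> {"api": "apply_moves", "payload": {
  "rows": [
    {"wx":0,"wy":0,"wz":0,"tx":0,"ty":0.12,"tz":0,"jaw":1},
    {"wx":0,"wy":0,"wz":0,"tx":0,"ty":0.22,"tz":0,"jaw":1},
    {"wx":0,"wy":0,"wz":0,"tx":-0.001,"ty":0.265,"tz":0,"jaw":1},
    {"wx":0,"wy":0,"wz":0,"tx":-0.001,"ty":0.265,"tz":0.1,"jaw":1},
    {"wx":0,"wy":0,"wz":0,"tx":-0.001,"ty":0.265,"tz":0.25,"jaw":1},
    {"wx":0,"wy":0,"wz":0,"tx":-0.001,"ty":0.265,"tz":0.4,"jaw":1},
    {"wx":0,"wy":0,"wz":0,"tx":-0.001,"ty":0.265,"tz":0.52,"jaw":1},
    {"wx":0,"wy":0,"wz":0,"tx":-0.001,"ty":0.265,"tz":0.59,"jaw":1},
    {"wx":0,"wy":0,"wz":0,"tx":-0.001,"ty":0.265,"tz":0.59,"jaw":1},
    {"wx":0,"wy":0,"wz":0,"tx":-0.001,"ty":0.265,"tz":0.59,"jaw":1}
  ]
}}

```text
t: 43.4
tool_pos: [0.5016, -0.2581, 0.0868]
orientation: [3.142, -0.0, 0.002]
contact_force: [-1.0, -0.4, -1.1]
width: 0.0416
grip_force: 20.0
```

```bash
python3 mv.py .5,-.26,.071,0
```

```text
t 43.4 pos [ 0.5016 -0.2581  0.0868] rpy [ 1.8e+02 -2.0e-02  1.2e-01] w 0.0416 F [-1.  -0.4 -1.1] j6 [-0.6   0.35  1.71  0.    1.08  0.97]
.5,-.26,.071,0 t [-0.006  0.008  0.063] w [ 0.    -0.     0.001] rows 1.0
```

>>> {"api": "apply_moves", "payload": {
  "rows": [
    {"wx":0,"wy":0,"wz":0,"tx":-0.005,"ty":0.007,"tz":0.04,"jaw":1},
    {"wx":0,"wy":0,"wz":0,"tx":-0.005,"ty":0.007,"tz":0.056,"jaw":1},
    {"wx":0,"wy":0,"wz":0,"tx":-0.005,"ty":0.007,"tz":0.063,"jaw":1},
    {"wx":0,"wy":0,"wz":0,"tx":-0.005,"ty":0.007,"tz":0.063,"jaw":1},
    {"wx":0,"wy":0,"wz":0,"tx":-0.005,"ty":0.007,"tz":0.063,"jaw":1}
  ]
}}

```text
t: 43.9
tool_pos: [0.5, -0.2604, 0.0709]
orientation: [3.141, -0.001, 0.002]
contact_force: [-0.6, -0.2, 1.1]
width: 0.0417
grip_force: 20.0
```

>>> {"api": "apply_moves", "payload": {
  "rows": [
    {"wx":0,"wy":0,"wz":0,"tx":0,"ty":0,"tz":0,"jaw":0},
    {"wx":0,"wy":0,"wz":0,"tx":0,"ty":0,"tz":0,"jaw":-0.3},
    {"wx":0,"wy":0,"wz":0,"tx":0,"ty":0,"tz":0,"jaw":-0.6},
    {"wx":0,"wy":0,"wz":0,"tx":0,"ty":0,"tz":0,"jaw":-0.6},
    {"wx":0,"wy":0,"wz":0,"tx":0,"ty":0,"tz":-0.1,"jaw":-0.6},
    {"wx":0,"wy":0,"wz":0,"tx":0,"ty":0,"tz":-0.25,"jaw":-0.6},
    {"wx":0,"wy":0,"wz":0,"tx":0,"ty":0,"tz":-0.4,"jaw":-1},
    {"wx":0,"wy":0,"wz":0,"tx":0,"ty":-0.05,"tz":-0.53,"jaw":-1},
    {"wx":0,"wy":0,"wz":0,"tx":0,"ty":-0.24,"tz":-0.53,"jaw":-1},
    {"wx":0,"wy":0,"wz":0,"tx":0,"ty":-0.43,"tz":-0.53,"jaw":-1},
    {"wx":0,"wy":0,"wz":0,"tx":-0.01,"ty":-0.62,"tz":-0.53,"jaw":-1},
    {"wx":0,"wy":0,"wz":0,"tx":-0.02,"ty":-0.81,"tz":-0.53,"jaw":-1},
    {"wx":0,"wy":0,"wz":0,"tx":-0.04,"ty":-1.0,"tz":-0.53,"jaw":-1}
  ]
}}

```text
t: 45.2
tool_pos: [0.4893, -0.0085, 0.2031]
orientation: [3.142, -0.001, 0.001]
contact_force: [-0.0, 0.3, 1.1]
width: 0.0939
grip_force: 0.0
```

>>> {"api": "apply_moves", "payload": {
  "rows": [
    {"wx":0,"wy":0,"wz":0,"tx":0,"ty":-0.19,"tz":0,"jaw":-1},
    {"wx":0,"wy":0,"wz":0,"tx":0,"ty":-0.38,"tz":0,"jaw":-1},
    {"wx":0,"wy":0,"wz":0,"tx":0,"ty":-0.57,"tz":0,"jaw":-1},
    {"wx":0,"wy":0,"wz":0,"tx":0,"ty":-0.76,"tz":0,"jaw":-1},
    {"wx":0,"wy":0,"wz":0,"tx":0,"ty":-0.95,"tz":0,"jaw":-1}
  ]
}}

```text
t: 45.7
tool_pos: [0.4888, 0.2292, 0.2031]
orientation: [3.142, -0.001, 0.002]
contact_force: [0.1, -0.4, -0.8]
width: 0.094
grip_force: 0.0
```

>>> {"api": "apply_moves", "payload": {
  "rows": [
    {"wx":0,"wy":0,"wz":0,"tx":0,"ty":-0.19,"tz":0,"jaw":-1},
    {"wx":0,"wy":0,"wz":0,"tx":0,"ty":-0.36,"tz":0,"jaw":-1},
    {"wx":0,"wy":0,"wz":0,"tx":0,"ty":-0.48,"tz":0,"jaw":-1},
    {"wx":0,"wy":0,"wz":0,"tx":0,"ty":-0.53,"tz":0,"jaw":-1},
    {"wx":0,"wy":0,"wz":0,"tx":0,"ty":-0.53,"tz":0.1,"jaw":-1},
    {"wx":0,"wy":0,"wz":0,"tx":0,"ty":-0.53,"tz":0.2,"jaw":-1},
    {"wx":0,"wy":0,"wz":0,"tx":0,"ty":-0.53,"tz":0.2,"jaw":-1},
    {"wx":0,"wy":0,"wz":0,"tx":0,"ty":-0.53,"tz":0.2,"jaw":-1}
  ]
}}

```text
t: 46.5
tool_pos: [0.489, 0.3589, 0.1531]
orientation: [3.141, 0.001, 0.001]
contact_force: [0.6, -0.1, 0.5]
width: 0.094
grip_force: 0.0
```

```bash
python3 mv.py .49,.3595,.0635,0
```

```text
t 46.5 pos [0.489  0.3589 0.1531] rpy [1.7995e+02 3.0000e-02 5.0000e-02] w 0.094 F [ 0.6 -0.1  0.5] j6 [ 0.52  0.36  1.52 -0.    1.27  2.09]
.49,.3595,.0635,0 t [ 0.004 -0.003  0.358] w [0.001 0.    0.001] rows 2.0
```

>>> {"api": "apply_moves", "payload": {
  "rows": [
    {"wx":0,"wy":0,"wz":0,"tx":0.003,"ty":-0.004,"tz":0.1,"jaw":-1},
    {"wx":0,"wy":0,"wz":0,"tx":0.003,"ty":-0.004,"tz":0.22,"jaw":-1},
    {"wx":0,"wy":0,"wz":0,"tx":0.003,"ty":-0.004,"tz":0.33,"jaw":-1},
    {"wx":0,"wy":0,"wz":0,"tx":0.003,"ty":-0.004,"tz":0.357,"jaw":-1},
    {"wx":0,"wy":0,"wz":0,"tx":0.003,"ty":-0.004,"tz":0.357,"jaw":-0.5},
    {"wx":0,"wy":0,"wz":0,"tx":0.003,"ty":-0.004,"tz":0.357,"jaw":0},
    {"wx":0,"wy":0,"wz":0,"tx":0.003,"ty":-0.004,"tz":0.357,"jaw":0.1},
    {"wx":0,"wy":0,"wz":0,"tx":0.003,"ty":-0.004,"tz":0.357,"jaw":0.2},
    {"wx":0,"wy":0,"wz":0,"tx":0.003,"ty":-0.004,"tz":0.357,"jaw":0.5},
    {"wx":0,"wy":0,"wz":0,"tx":0.003,"ty":-0.004,"tz":0.357,"jaw":1},
    {"wx":0,"wy":0,"wz":0,"tx":0.003,"ty":-0.004,"tz":0.357,"jaw":1},
    {"wx":0,"wy":0,"wz":0,"tx":0.003,"ty":-0.004,"tz":0.357,"jaw":1}
  ],
  "newtons": 20
}}

```text
t: 47.7
tool_pos: [0.4897, 0.3606, 0.0638]
orientation: [3.141, -0.0, 0.002]
contact_force: [0.2, -1.1, 1.0]
width: 0.042
grip_force: 19.9
```

>>> {"api": "apply_moves", "payload": {
  "rows": [
    {"wx":0,"wy":0,"wz":0,"tx":0,"ty":0,"tz":-0.05,"jaw":1},
    {"wx":0,"wy":0,"wz":0,"tx":0,"ty":0,"tz":-0.15,"jaw":1},
    {"wx":0,"wy":0,"wz":0,"tx":0,"ty":0,"tz":-0.3,"jaw":1},
    {"wx":0,"wy":0,"wz":0,"tx":0,"ty":0,"tz":-0.45,"jaw":1},
    {"wx":0,"wy":0,"wz":0,"tx":0,"ty":0,"tz":-0.6,"jaw":1},
    {"wx":0,"wy":0,"wz":0,"tx":-0.01,"ty":0.1,"tz":-0.68,"jaw":1},
    {"wx":0,"wy":0,"wz":0,"tx":-0.02,"ty":0.25,"tz":-0.68,"jaw":1},
    {"wx":0,"wy":0,"wz":0,"tx":-0.03,"ty":0.4,"tz":-0.68,"jaw":1},
    {"wx":0,"wy":0,"wz":0,"tx":-0.04,"ty":0.55,"tz":-0.68,"jaw":1},
    {"wx":0,"wy":0,"wz":0,"tx":-0.05,"ty":0.7,"tz":-0.68,"jaw":1},
    {"wx":0,"wy":0,"wz":0,"tx":-0.06,"ty":0.85,"tz":-0.68,"jaw":1},
    {"wx":0,"wy":0,"wz":0,"tx":-0.07,"ty":1.0,"tz":-0.68,"jaw":1}
  ]
}}

```text
t: 48.9
tool_pos: [0.4718, 0.1094, 0.2341]
orientation: [-3.142, 0.0, 0.002]
contact_force: [0.4, 0.0, -2.7]
width: 0.0425
grip_force: 19.9
```

>>> {"api": "apply_moves", "payload": {
  "rows": [
    {"wx":0,"wy":0,"wz":0,"tx":-0.02,"ty":0.15,"tz":0,"jaw":1},
    {"wx":0,"wy":0,"wz":0,"tx":-0.04,"ty":0.3,"tz":0,"jaw":1},
    {"wx":0,"wy":0,"wz":0,"tx":-0.06,"ty":0.45,"tz":0,"jaw":1},
    {"wx":0,"wy":0,"wz":0,"tx":-0.08,"ty":0.6,"tz":0,"jaw":1},
    {"wx":0,"wy":0,"wz":0,"tx":-0.1,"ty":0.8,"tz":0,"jaw":1},
    {"wx":0,"wy":0,"wz":0,"tx":-0.14,"ty":0.98,"tz":0,"jaw":1}
  ]
}}

```text
t: 49.5
tool_pos: [0.4377, -0.136, 0.2342]
orientation: [3.141, -0.001, 0.002]
contact_force: [0.3, -0.4, -1.9]
width: 0.0422
grip_force: 19.9
```

```bash
python3 mv.py .437,-.3182,.23,0 .437,-.3182,.0705,0
```

```text
t 49.5 pos [ 0.4377 -0.136   0.2342] rpy [ 1.7998e+02 -7.0000e-02  1.2000e-01] w 0.0422 F [ 0.3 -0.4 -1.9] j6 [-0.45  0.08  1.68  0.    1.38  1.12]
.437,-.3182,.23,0 t [-0.004  0.729  0.017] w [ 0.    -0.001  0.001] rows 4.0
.437,-.3182,.0705,0 t [-0.005  0.728  0.655] w [ 0.    -0.001  0.001] rows 5.0
```

>>> {"api": "apply_moves", "payload": {
  "rows": [
    {"wx":0,"wy":0,"wz":0,"tx":0,"ty":0.15,"tz":0,"jaw":1},
    {"wx":0,"wy":0,"wz":0,"tx":0,"ty":0.3,"tz":0,"jaw":1},
    {"wx":0,"wy":0,"wz":0,"tx":-0.003,"ty":0.45,"tz":0,"jaw":1},
    {"wx":0,"wy":0,"wz":0,"tx":-0.003,"ty":0.58,"tz":0,"jaw":1},
    {"wx":0,"wy":0,"wz":0,"tx":-0.003,"ty":0.68,"tz":0,"jaw":1},
    {"wx":0,"wy":0,"wz":0,"tx":-0.003,"ty":0.729,"tz":0,"jaw":1},
    {"wx":0,"wy":0,"wz":0,"tx":-0.003,"ty":0.729,"tz":0.1,"jaw":1},
    {"wx":0,"wy":0,"wz":0,"tx":-0.003,"ty":0.729,"tz":0.25,"jaw":1},
    {"wx":0,"wy":0,"wz":0,"tx":-0.003,"ty":0.729,"tz":0.4,"jaw":1},
    {"wx":0,"wy":0,"wz":0,"tx":-0.003,"ty":0.729,"tz":0.52,"jaw":1},
    {"wx":0,"wy":0,"wz":0,"tx":-0.003,"ty":0.729,"tz":0.59,"jaw":1},
    {"wx":0,"wy":0,"wz":0,"tx":-0.003,"ty":0.729,"tz":0.59,"jaw":1},
    {"wx":0,"wy":0,"wz":0,"tx":-0.003,"ty":0.729,"tz":0.59,"jaw":1}
  ]
}}

```text
t: 50.8
tool_pos: [0.4378, -0.3162, 0.0868]
orientation: [-3.141, -0.0, 0.002]
contact_force: [-0.5, 0.1, -1.8]
width: 0.0422
grip_force: 19.9
```

```bash
python3 mv.py .437,-.3185,.0709,0
```

```text
t 50.8 pos [ 0.4378 -0.3162  0.0868] rpy [-1.7999e+02 -2.0000e-02  1.2000e-01] w 0.0422 F [-0.5  0.1 -1.8] j6 [-0.75  0.32  1.76  0.    1.06  0.81]
.437,-.3185,.0709,0 t [-0.003  0.009  0.063] w [-0.    -0.     0.001] rows 1.0
```

>>> {"api": "apply_moves", "payload": {
  "rows": [
    {"wx":0,"wy":0,"wz":0,"tx":-0.003,"ty":0.008,"tz":0.04,"jaw":1},
    {"wx":0,"wy":0,"wz":0,"tx":-0.003,"ty":0.008,"tz":0.056,"jaw":1},
    {"wx":0,"wy":0,"wz":0,"tx":-0.003,"ty":0.008,"tz":0.063,"jaw":1},
    {"wx":0,"wy":0,"wz":0,"tx":-0.003,"ty":0.008,"tz":0.063,"jaw":1},
    {"wx":0,"wy":0,"wz":0,"tx":-0.003,"ty":0.008,"tz":0.063,"jaw":1}
  ]
}}

```text
t: 51.3
tool_pos: [0.4368, -0.3187, 0.0708]
orientation: [3.141, -0.0, 0.002]
contact_force: [-0.8, 0.3, -1.2]
width: 0.042
grip_force: 19.9
```

>>> {"api": "apply_moves", "payload": {
  "rows": [
    {"wx":0,"wy":0,"wz":0,"tx":0,"ty":0,"tz":0,"jaw":0},
    {"wx":0,"wy":0,"wz":0,"tx":0,"ty":0,"tz":0,"jaw":-0.3},
    {"wx":0,"wy":0,"wz":0,"tx":0,"ty":0,"tz":0,"jaw":-0.6},
    {"wx":0,"wy":0,"wz":0,"tx":0,"ty":0,"tz":0,"jaw":-0.6},
    {"wx":0,"wy":0,"wz":0,"tx":0,"ty":0,"tz":-0.1,"jaw":-0.6},
    {"wx":0,"wy":0,"wz":0,"tx":0,"ty":0,"tz":-0.25,"jaw":-0.6},
    {"wx":0,"wy":0,"wz":0,"tx":0,"ty":0,"tz":-0.4,"jaw":-1},
    {"wx":0,"wy":0,"wz":0,"tx":0,"ty":0,"tz":-0.58,"jaw":-1},
    {"wx":0,"wy":0,"wz":0,"tx":-0.1,"ty":-0.15,"tz":-0.65,"jaw":-1},
    {"wx":0,"wy":0,"wz":0,"tx":-0.2,"ty":-0.3,"tz":-0.65,"jaw":-1},
    {"wx":0,"wy":0,"wz":0,"tx":-0.25,"ty":-0.48,"tz":-0.65,"jaw":-1},
    {"wx":0,"wy":0,"wz":0,"tx":-0.28,"ty":-0.66,"tz":-0.65,"jaw":-1},
    {"wx":0,"wy":0,"wz":0,"tx":-0.3,"ty":-0.85,"tz":-0.65,"jaw":-1},
    {"wx":0,"wy":0,"wz":0,"tx":-0.3,"ty":-1.0,"tz":-0.65,"jaw":-1},
    {"wx":0,"wy":0,"wz":0,"tx":-0.3,"ty":-1.0,"tz":-0.65,"jaw":-1}
  ]
}}

```text
t: 52.8
tool_pos: [0.3602, -0.0648, 0.2332]
orientation: [-3.14, -0.001, 0.007]
contact_force: [-0.9, -0.4, -0.1]
width: 0.0941
grip_force: 0.0
```

```bash
python3 mv.py; python3 m.py | grep -v rect:; python3 m3.py; python3 -c "
import cv2,numpy as np
a=cv2.imread('pics/topcrop.png');b=cv2.imread('pics/scenecrop.png')
a=cv2.resize(a,(400,371));b=cv2.resize(b,(400,371));cv2.imwrite('pics/c9.png',np.hstack([a,b]))"
```

```text
t 52.8 pos [ 0.3602 -0.0648  0.2332] rpy [-1.799e+02 -5.000e-02  4.200e-01] w 0.0941 F [-0.9 -0.4 -0.1] j6 [-0.37 -0.07  1.83  0.    1.37  1.19]
top bench z 0.6514297533392572
mat [0.5326 0.2938] [0.1545 0.22  ] 5.42 8168
tray [ 0.4671 -0.319 ] [0.2246 0.1588] 89.58 9374
jig [ 0.5117 -0.0085] [0.1497 0.1495] 9.22 4943
pad [ 0.4819 -0.0103] [0.0549 0.0221] 77.13 80
0.112 535 z 0.1248 mean [ 0.4988 -0.2599  0.1243] rect [ 0.4991 -0.2609] [0.0427 0.0429] 29.7 px [460.9 235.1]
0.112 119 z 0.1263 mean [ 0.4921 -0.3723  0.1246] rect [ 0.4923 -0.3742] [0.0185 0.0169] 86.9 px [525.4 238.7]
0.112 610 z 0.1198 mean [ 0.4356 -0.3181  0.1196] rect [ 0.4358 -0.32  ] [0.0445 0.0401] 89.6 px [494.6 271.5]
0.04 48 z 0.0488 mean [ 0.4931 -0.2466  0.0484] rect [ 0.4933 -0.25  ] [0.0405 0.0163] 27.3 px [441.5 242.6]
0.04 127 z 0.0472 mean [ 0.4901 -0.3625  0.0473] rect [ 0.4915 -0.3671] [0.0418 0.0279] 5.3 px [502.2 243.9]
0.04 63 z 0.0474 mean [ 0.4356 -0.2988  0.0481] rect [ 0.4363 -0.299 ] [0.0027 0.0397] 90.0 px [470.  272.9]
scene bench z -0.0020344215159293633
mat [0.5342 0.2935] [0.154  0.2196] 
[... 386 characters left out ...]
1249 mean [ 0.4965 -0.3756  0.1228] rect [ 0.4949 -0.3747] [0.0168 0.0174] 83.7 px [225.2 351.2]
0.04 69 z 0.0481 mean [ 0.5119 -0.2732  0.0485] rect [ 0.5104 -0.2718] [0.0385 0.0142] 41.3 px [265.9 329. ]
0.04 100 z 0.0477 mean [ 0.4499 -0.3276  0.0477] rect [ 0.4486 -0.329 ] [0.0573 0.0297] 47.6 px [226.2 337.2]
0.04 112 z 0.0452 mean [ 0.5045 -0.3822  0.0464] rect [ 0.5    -0.3799] [0.0416 0.0279] 47.0 px [232.9 372. ]
top vb 468 ((0.5118903517723083, -0.008816063404083252), (0.06050657853484154, 0.04482193663716316), 9.4005126953125) 0.052077084365166615
scene vb 244 ((0.5130056142807007, -0.007900819182395935), (0.06020098552107811, 0.0483262725174427), 9.869140625) 0.050750116430690606
```

View pics/c9.png

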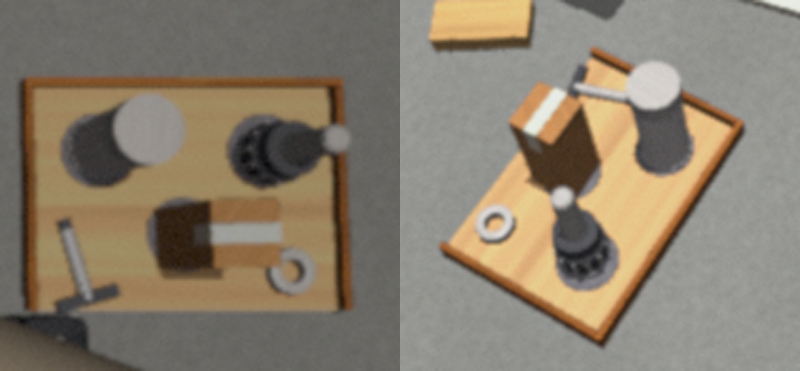

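All three are back within about 1 mm of where they started. The key and collar have not moved, and the V-block is still on the pad. I'm handing in.

```bash
python3 -c "
from rig import env
print(env.close_job())"
```

```text
the job is handed in; nothing more can be done
None
```

The job is done and handed in at about 53 s of robot time: the V-block is centred on the jig pad with its groove along the pad, and the tin, carton and chuck are back upright within about 1 mm of where they stood.

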